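# Put the driver boards on the test dock

## Task

Put all the vacuum-robot driver boards on the bench on test: draw each one that is caught under the meter, the screw tray or the carton out from under it without shifting or tipping what stands on it, and seat every board, the loose one too, flat and fully down in a nest of its own in the test dock, gold contact tongue over the pins at the back. When all the boards are seated, and not before, push the dock's power lever over to on. Leave the meter, tray, carton, spray can, phone and pen cup where they are.

Things in the scene. Friction and masses are not known exactly. Their poses are not given: they have to be found in the camera images.
- board_a: Green driver board 110 x 48 x 4 mm, slick faces. Origin: centre of underside; z up; x lengthwise to the end with the gold contact tongue. Handhold: heatsink 14 mm wide (y +-7), x from -50.5 to -5.5, up to 32 mm above the underside; grip it with fingertips 9 to 12 mm above underside. Lies with 30 to 46 mm of its tongue end under the meter, heatsink end toward the robot. May be absent.
- board_b: Green driver board 110 x 48 x 4 mm, slick faces. Origin: centre of underside; z up; x lengthwise to the end with the gold contact tongue. Handhold: heatsink 14 mm wide (y +-7), x from -50.5 to -5.5, up to 32 mm above the underside; grip it with fingertips 9 to 12 mm above underside. Lies with 30 to 46 mm of its tongue end under the screw_tray, heatsink end toward the robot. May be absent.
- board_c: Green driver board 110 x 48 x 4 mm, slick faces. Origin: centre of underside; z up; x lengthwise to the end with the gold contact tongue. Handhold: heatsink 14 mm wide (y +-7), x from -50.5 to -5.5, up to 32 mm above the underside; grip it with fingertips 9 to 12 mm above underside. Lies with 30 to 46 mm of its tongue end under the device_box, heatsink end toward the robot. May be absent.
- board_d: A fourth driver board just like board_a (same size, heatsink and axes), lying free on the bench with nothing on it, tongue end roughly away from the robot; never absent.
- board_a_tip (a point): Middle of the tongue-end edge of board_a, on the underside, at (55, 0, 0) mm in its frame.
- board_b_tip (a point): Middle of the tongue-end edge of board_b, on the underside, at (55, 0, 0) mm in its frame.
- board_c_tip (a point): Middle of the tongue-end edge of board_c, on the underside, at (55, 0, 0) mm in its frame.
- board_d_tip (a point): Middle of the tongue-end edge of board_d, on the underside, at (55, 0, 0) mm in its frame.
- meter: Black analogue multimeter lying on its back, 150 x 94 x 40 mm, about 0.5 kg. Origin: centre of underside; x lengthwise, away from the heatsink; z up. Its +x end rests on the bench, its -x end on the tongue of board_a, tipping it 2 degrees; drops flat when the board is gone (flat now if it is absent). Heavier at +x, grips the rubber mat: stays put if the board is drawn level, lengthwise and slowly.
- screw_tray: Orange open tray of sorted screws, 150 x 90 x 28 mm, about 0.45 kg. Origin: centre of underside; x lengthwise, away from the heatsink; z up. Its +x end rests on the bench, its -x end on the tongue of board_b, tipping it 2 degrees; drops flat when the board is gone (flat now if it is absent). Heavier at +x, grips the rubber mat: stays put if the board is drawn level, lengthwise and slowly.
- device_box: White device carton, 150 x 88 x 44 mm, about 0.55 kg. Origin: centre of underside; x lengthwise, away from the heatsink; z up. Its +x end rests on the bench, its -x end on the tongue of board_c, tipping it 2 degrees; drops flat when the board is gone (flat now if it is absent). Heavier at +x, grips the rubber mat: stays put if the board is drawn level, lengthwise and slowly.
- meter_corner (a point): Bottom corner of the meter at (-75, 47, 0) mm in its frame.
- screw_tray_corner (a point): Bottom corner of the screw_tray at (-75, 45, 0) mm in its frame.
- device_box_corner (a point): Bottom corner of the device_box at (-75, 44, 0) mm in its frame.
- dock: Fixed test dock: pale grey base plate 130 x 252 mm, its top face 20 mm above the bench, with four board nests side by side on it; along its back (+x) a grey control housing (x from 66 to 151 mm, 30 mm high). Origin: centre of the plate's underside, on the bench; x to the back (away from the robot at yaw 0), y left, z up.
- nest0 (a point): Centre of the floor of nest 0, at (0, 90, 20) mm in the dock's frame, axes as the dock's. The nest is 115 x 53 mm (x, y), fenced by black rails 7 mm high and 7 mm wide shared with its neighbours; a board drops in flat from above with 2.5 mm play on every side, tongue to +x over a strip of gold pins (flush, no force).
- nest1 (a point): Centre of the floor of nest 1, at (0, 30, 20) mm in the dock's frame, axes as the dock's. The nest is 115 x 53 mm (x, y), fenced by black rails 7 mm high and 7 mm wide shared with its neighbours; a board drops in flat from above with 2.5 mm play on every side, tongue to +x over a strip of gold pins (flush, no force).
- nest2 (a point): Centre of the floor of nest 2, at (0, -30, 20) mm in the dock's frame, axes as the dock's. The nest is 115 x 53 mm (x, y), fenced by black rails 7 mm high and 7 mm wide shared with its neighbours; a board drops in flat from above with 2.5 mm play on every side, tongue to +x over a strip of gold pins (flush, no force).
- nest3 (a point): Centre of the floor of nest 3, at (0, -90, 20) mm in the dock's frame, axes as the dock's. The nest is 115 x 53 mm (x, y), fenced by black rails 7 mm high and 7 mm wide shared with its neighbours; a board drops in flat from above with 2.5 mm play on every side, tongue to +x over a strip of gold pins (flush, no force).
- power (a joint): Toggle lever of the dock, rad: 0 = off, leaning 0.5 rad to the dock's front (-x); 1.0 = on, leaning 0.5 rad to its back; stays where it is left; needs about 1 N at the ball. Pivot along the dock's y axis, at (112, -80, 52) mm in its frame; 60 mm from pivot to ball. Its base block is 70 x 50 mm, top 55 mm above the bench.
- power_tip (a point): Centre of the red ball (26 mm) on the end of the toggle lever; off: at (83, -80, 105) mm in the dock's frame, on: (141, -80, 105) mm.
- spray_can: Bystander: yellow spray can standing upright, 52 mm across, 136 mm high. Origin: centre of its foot.
- phone: Bystander: black phone lying flat, 150 x 72 x 9 mm. Origin: centre of its underside, x lengthwise.
- pen_cup: Bystander: lime cup of 68 mm across and 85 mm high, scissors and a pen standing in it up to 150 mm. Origin: centre of its foot.
Things that resemble listed ones, but are neither listed nor needed, are in the scene too. What is shaped like the board_a but purple or red is not meant.

How it is judged:
On the way, in this order (a step that is already met when the one before it is completed fails the run):
1. every board is seated in a nest of the dock, tongue at the back (((distance between board_a and nest0 below 0.007 m and x of board_a_tip in the frame of nest0 above 0.045 m and angle between board_a's own z axis and vertical below 0.04 rad) or (distance between board_a and nest1 below 0.007 m and x of board_a_tip in the frame of nest1 above 0.045 m and angle between board_a's own z axis and vertical below 0.04 rad) or (distance between board_a and nest2 below 0.007 m and x of board_a_tip in the frame of nest2 above 0.045 m and angle between board_a's own z axis and vertical below 0.04 rad) or (distance between board_a and nest3 below 0.007 m and x of board_a_tip in the frame of nest3 above 0.045 m and angle between board_a's own z axis and vertical below 0.04 rad)) and ((distance between board_b and nest0 below 0.007 m and x of board_b_tip in the frame of nest0 above 0.045 m and angle between board_b's own z axis and vertical below 0.04 rad) or (distance between board_b and nest1 below 0.007 m and x of board_b_tip in the frame of nest1 above 0.045 m and angle between board_b's own z axis and vertical below 0.04 rad) or (distance between board_b and nest2 below 0.007 m and x of board_b_tip in the frame of nest2 above 0.045 m and angle between board_b's own z axis and vertical below 0.04 rad) or (distance between board_b and nest3 below 0.007 m and x of board_b_tip in the frame of nest3 above 0.045 m and angle between board_b's own z axis and vertical below 0.04 rad)) and ((distance between board_c and nest0 below 0.007 m and x of board_c_tip in the frame of nest0 above 0.045 m and angle between board_c's own z axis and vertical below 0.04 rad) or (distance between board_c and nest1 below 0.007 m and x of board_c_tip in the frame of nest1 above 0.045 m and angle between board_c's own z axis and vertical below 0.04 rad) or (distance between board_c and nest2 below 0.007 m and x of board_c_tip in the frame of nest2 above 0.045 m and angle between board_c's own z axis and vertical below 0.04 rad) or (distance between board_c and nest3 below 0.007 m and x of board_c_tip in the frame of nest3 above 0.045 m and angle between board_c's own z axis and vertical below 0.04 rad)) and ((distance between board_d and nest0 below 0.007 m and x of board_d_tip in the frame of nest0 above 0.045 m and angle between board_d's own z axis and vertical below 0.04 rad) or (distance between board_d and nest1 below 0.007 m and x of board_d_tip in the frame of nest1 above 0.045 m and angle between board_d's own z axis and vertical below 0.04 rad) or (distance between board_d and nest2 below 0.007 m and x of board_d_tip in the frame of nest2 above 0.045 m and angle between board_d's own z axis and vertical below 0.04 rad) or (distance between board_d and nest3 below 0.007 m and x of board_d_tip in the frame of nest3 above 0.045 m and angle between board_d's own z axis and vertical below 0.04 rad))), for 0.2 s.
2. the dock is switched on (value of joint power above 0.8 rad), for 0.2 s.
At the end, for the whole second after the job is handed in: Every board present lies still and flat (0.04 rad) in a nest, the middle of its underside within 7 mm of the nest's centre and its tongue to the back; the power lever is past 0.8 rad; meter, screw tray and carton, middle and corner, are within 15 mm of where they were (all of step 1 and distance of each of meter, meter_corner, screw_tray, screw_tray_corner, device_box, device_box_corner from where it was at the start of the episode below 0.015 m and value of joint power above 0.8 rad and linear speed of each of board_a, board_b, board_c, board_d below 0.02 m/s); the robot touches nothing.
It fails at once if the meter is shifted (middle or corner more than 15 mm from where it was at the start) or tipped more than 0.14 rad (distance of any of meter, meter_corner from where it was at the start of the episode above 0.015 m or angle between meter's own z axis and vertical above 0.14 rad).
It fails at once if the screw_tray is shifted (middle or corner more than 15 mm from where it was at the start) or tipped more than 0.14 rad (distance of any of screw_tray, screw_tray_corner from where it was at the start of the episode above 0.015 m or angle between screw_tray's own z axis and vertical above 0.14 rad).
It fails at once if the device_box is shifted (middle or corner more than 15 mm from where it was at the start) or tipped more than 0.14 rad (distance of any of device_box, device_box_corner from where it was at the start of the episode above 0.015 m or angle between device_box's own z axis and vertical above 0.14 rad).
It fails at once if the spray can, phone or pen cup is pushed more than 20 mm away or knocked over (distance of any of spray_can, phone, pen_cup from where it was at the start of the episode above 0.02 m or angle between any of spray_can, phone, pen_cup's own z axis and vertical above 0.3 rad).
Of board_a, board_b, board_c only 2 to 3 are there at a start; the rules pass over those that are not, and their reading is None.
At some moment in a run one of board_d may be knocked a few centimetres aside while the robot is not near it.
Once in a run the grip may slacken for a moment while it holds something.
It also fails if it takes over 210 s, if anything falls off the work surface, if the arm or the gripper's body presses on something with over 40 N, if the wrist force passes 120 N, or if a joint passes its speed limit or range.

## Robot

A 6-joint arm with a two-finger parallel gripper is mounted at the origin on the work surface. World frame = base frame: x ahead of the robot, y to its left, z up, the work surface at z = 0. Lengths are in m, angles in rad, forces in N, time in s.
With the tool pointing down it reaches from about 0.35 to 0.875 m from the base axis. Payload 15.5 kg.
Tool frame: the origin (TCP) lies midway between the tips of the shut fingers; the grasp point (between the pads) lies 19 mm behind it; x points along the fingers, y is the direction in which the jaws open and shut, and the axes are right-handed (so a half turn about x gives the same grasp; the last joint's range is limited). The gripper opens to 85 mm and grips with 20 to 120 N. Pads are 22 mm wide; open, the fingers measure 114 mm over their backs; the gripper's body (76 mm by 85 mm) begins 54 mm behind the grasp point. The pads swing forward as they close: fully open they stand 13 mm farther back than shut.
Start: joints at [1.014, 0.494, 1.345, -0, 1.302, -0.096], TCP at [0.278, 0.56, 0.231] pointing down, gripper open.
Joint ranges: [-2.91, 2.91], [-0.82, 2.16], [0.22, 2.67], [-1.22, 4.37], [0.12, 2.79], [-3.08, 3.08]. Speed limits (rad/s): [1.89, 1.89, 2.57, 3.01, 3.01, 3.01].

## Interface

Orientations are given as a unit quaternion [w, x, y, z].
In Python, from workcell import * gives the robot as it stands.
- The arm moves only by the shell command python3 -m inch 'ROWS' [FORCE]. ROWS is JSON, a list of rows, each an object with "rot": the turn, a rotation vector about the tool's x, y, z in rad, a list of three; "linear": the shift along the tool's x, y, z in m, a list of three; "jaw": the gripper's target within -1 to 1 (fully open at 1, half-way at 0, shut at -1). A call has 1 to 10 rows; each row shifts and turns the commanded pose from where the row before left it, along the tool's axes as they then stand; what a row does not reach is not made up. A row lasts 1/8 s, in which the tool goes at most 62.5 mm and 10.7 degrees, less where a joint would pass 70% of its speed; a pose out of reach is approached as far as the arm can. A call is refused whole if a number of a shift passes 0.0625 or a number of a turn 0.188, either way. A call with a gripper value outside its range is refused whole. The fingers move at their own pace and stop on an object; FORCE is the grip in N (left out, the last holds). Time passes only in rows, so rows that do not move let the fingers close. It gives the time, the measured TCP pose, the force and the opening at its end, in the units of the state.
- sense(): the state, without advancing time (a new reading comes with each control period).
- read_camera(name): name is "scene" or "top" or "wrist"; returns the picture (400x640x3 uint8, red, green, blue); there is no depth.
- calibration(name): a dict with "intrinsics" (3x3 intrinsics, pixels), "dist_coeffs" ([k1, k2, p1, p2, k3] as OpenCV has them; the pictures are not rectified), "R" (3x3) and "t" (3): a world point X has camera coordinates R X + t; the wrist camera has in their place "T_tool_cam" (4x4, takes a point from camera to tool coordinates, whose origin is the TCP and whose axes are the tool frame's). Camera axes: x right, y down, z forward; pixel columns grow to the right and rows downward; lengths in m; the calibration is good to about 2 mm. A picture is of the moment at which its call begins: read the wrist's pose just before it. calibration takes no time and is no camera call.
- sign_off(): hands the job in, once; it reports no verdict.
The state is a dict: "time_s": time; "joint_positions": joint angles; "qvel": joint speeds; "tau": joint torques, N m; "eef_pos": TCP position; "tool_rot": TCP orientation; "force": force on the tool from outside, world axes, zero at the start; "ft_torque": the same for the moment, N m; "width": opening from 0.0 (shut) to 1.0 (fully open).
Only numpy, scipy, OpenCV 4.12 (cv2) and the standard library are available. Lean on these libraries where they do the work, as an engineer would, in place of code of your own. Each camera call takes 0.05 s, during which the arm holds its last target.

## Working session

There is one attempt and no reset: what is moved stays moved. The work goes in short steps, Python scripts to look and compute and a shell command to move; the robot and the scene stay as the last step left them, time stands still between calls to the robot, and variables do not carry over. Pictures are saved under pics/ and viewed, and the job is handed in when it is done.

```bash
ls; mkdir -p pics; cat > h.py <<'E'
from workcell import *
import numpy as np, cv2, json
from scipy.spatial.transform import Rotation as Rn
def snap(name,fn):
    s=sense(); im=read_camera(name); cv2.imwrite('pics/'+fn+'.png',im[:,:,::-1]); return s,im
def cam(name,s=None):
    c=calibration(name); K=np.array(c['intrinsics']);d=np.array(c['dist_coeffs'])
    if name=='wrist':
        q=s['tool_rot']; T=np.eye(4);T[:3,:3]=Rn.from_quat([q[1],q[2],q[3],q[0]]).as_matrix();T[:3,3]=s['eef_pos']
        W=T@np.array(c['T_tool_cam']); R=W[:3,:3].T; t=-R@W[:3,3]
    else: R=np.array(c['R']);t=np.array(c['t'])
    return K,d,R,t
def ray(uv,C,z):
    K,d,R,t=C
    p=cv2.undistortPoints(np.array(uv,float).reshape(-1,1,2),K,d).reshape(-1,2)
    v=np.c_[p,np.ones(len(p))]@R; o=-R.T@t
    return o+v*((z-o[2])/v[:,2])[:,None]
def proj(X,C):
    K,d,R,t=C
    return cv2.projectPoints(np.array(X,float).reshape(-1,3),cv2.Rodrigues(R)[0],t,K,d)[0].reshape(-1,2)
E
python3 - <<'E'
from h import *
s,_=snap('scene','s0');snap('top','t0');snap('wrist','w0')
print(s)
for n in('scene','top','wrist'):print(n,calibration(n))
E
```

```text
pics
{'time_s': 0.0, 'joint_positions': array([ 1.01353008e+00,  4.94184418e-01,  1.34617858e+00,  1.16159982e-05,
        1.30247752e+00, -9.55246572e-02]), 'qvel': array([ 0.00154488,  0.00025438,  0.00157581,  0.00122371, -0.00068595,
       -0.00090612]), 'tau': array([-2.51573787e-03, -8.82150149e+01, -3.83857012e+01, -1.65384567e-04,
        1.04305477e-02,  5.88115540e-05]), 'eef_pos': array([0.27824917, 0.55922262, 0.23068341]), 'tool_rot': array([ 0.68819988,  0.16138833,  0.6884903 , -0.16222158]), 'force': array([ 0.93523032, -0.99886105, -0.59665341]), 'ft_torque': array([-0.01154391, -0.01527976,  0.04914701]), 'width': 1.000670967786114}
scene {'intrinsics': array([[392.40534886,   0.        , 318.46285474],
       [  0.        , 392.40534886, 205.85389391],
       [  0.        ,   0.        ,   1.        ]]), 'dist_coeffs': array([-0.06396169,  0.        ,  0.        ,  0.        ,  0.        ]), 'R': array([[-0.7040881 ,  0.71009521, -0.00497502],
       [ 0.53389177,  0.52472994, -0.663037  ],
       [-0.46820886, -0.46949258, -0.74857009]]), 't': array([ 0.39008981,
[... 413 characters left out ...]
  0.00503976, -0.99760317]]), 't': array([0.00699875, 0.55459617, 1.58507858])}
wrist {'intrinsics': array([[320.25506282,   0.        , 317.49938811],
       [  0.        , 320.25506282, 206.5781374 ],
       [  0.        ,   0.        ,   1.        ]]), 'dist_coeffs': array([-0.05996298,  0.        ,  0.        ,  0.        ,  0.        ]), 'T_tool_cam': array([[ 9.57215401e-04, -2.83835577e-01,  9.58872488e-01,
        -1.41985626e-01],
       [ 9.99998704e-01, -9.69370379e-04, -1.28521360e-03,
         7.39677183e-04],
       [ 1.29429193e-03,  9.58872476e-01,  2.83834282e-01,
        -7.34334304e-02],
       [ 0.00000000e+00,  0.00000000e+00,  0.00000000e+00,
         1.00000000e+00]])}
```

View pics/t0.png

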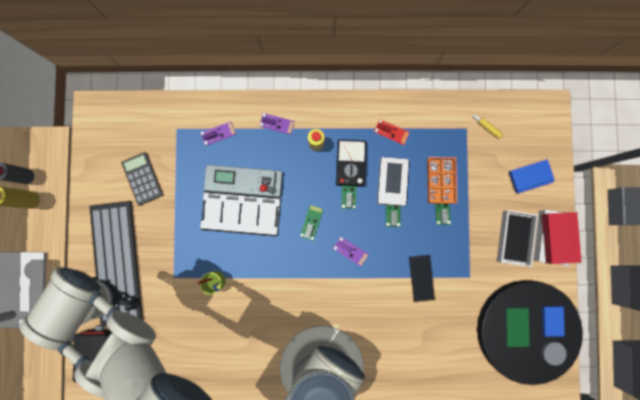

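View pics/s0.png

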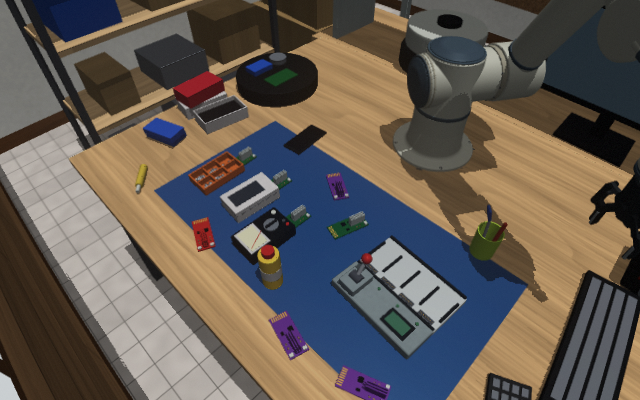

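View pics/w0.png

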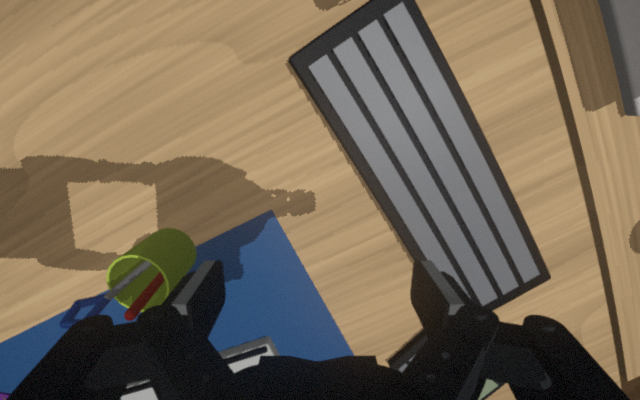

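The top view shows the dock at around (240,200). Caught boards stick out at (348,197), (393,215) and (444,213), with the loose green one at (312,222). The pen cup is at (211,282), the phone at (421,278) and the can at (316,138). All three caught boards are present. Next I'll take coarse positions from it.

```bash
python3 - <<'E'
from h import *
im=cv2.imread('pics/t0.png');C=cam('top')
hsv=cv2.cvtColor(im,cv2.COLOR_BGR2HSV)
def comp(lo,hi,z,nm,amin=40):
    m=cv2.inRange(hsv,lo,hi); 
    n,l,st,ce=cv2.connectedComponentsWithStats(m)
    for i in range(1,n):
        x,y,w,h,a=st[i]
        if a<amin or not(170<ce[i][0]<480 and 110<ce[i][1]<300):continue
        cs,_=cv2.findContours((l==i).astype(np.uint8),0,1)
        b=cv2.boxPoints(cv2.minAreaRect(cs[0])); print(nm,a,ce[i].round(1),ray([ce[i]],C,z)[0][:2].round(3),'box',ray(b,C,z)[:,:2].round(3).tolist())
comp((45,70,40),(85,255,255),.004,'green')
comp((5,120,100),(18,255,255),.028,'orange',200)
comp((0,0,170),(180,50,255),.03,'white',150)
comp((0,0,0),(180,255,45),.02,'black',200)
comp((25,120,100),(42,255,255),.08,'lime/yel')
for n,b in(('crop',(160,100,480,310)),):
    c=im[b[1]:b[3],b[0]:b[2]];cv2.imwrite('pics/t0c.png',cv2.resize(c,None,fx=2.5,fy=2.5,interpolation=cv2.INTER_CUBIC))
E
python3 -c "
from h import *
s=sense();q=s['tool_rot'];print(Rn.from_quat([q[1],q[2],q[3],q[0]]).as_matrix().round(3))"
```

```text
green 56 [224.4 176.1] [0.628 0.323] box [[0.621, 0.346], [0.639, 0.345], [0.635, 0.301], [0.616, 0.302]]
green 190 [348.3 192.5] [ 0.572 -0.089] box [[0.598, -0.068], [0.597, -0.112], [0.534, -0.111], [0.534, -0.068]]
green 156 [391.7 212.5] [ 0.506 -0.232] box [[0.531, -0.214], [0.531, -0.257], [0.474, -0.256], [0.474, -0.213]]
green 135 [440.8 210.7] [ 0.511 -0.395] box [[0.534, -0.38], [0.534, -0.423], [0.481, -0.422], [0.481, -0.379]]
green 270 [311.8 220.1] [0.481 0.032] box [[0.441, 0.068], [0.528, 0.04], [0.514, -0.003], [0.428, 0.025]]
orange 884 [441.9 182. ] [ 0.605 -0.395] box [[0.684, -0.351], [0.684, -0.44], [0.536, -0.437], [0.536, -0.348]]
white 449 [351.4 150.8] [ 0.708 -0.099] box [[0.68, -0.057], [0.741, -0.06], [0.737, -0.14], [0.676, -0.136]]
white 809 [392.6 182.6] [ 0.603 -0.233] box [[0.536, -0.182], [0.688, -0.196], [0.681, -0.287], [0.529, -0.272]]
white 1086 [237.9 179.6] [0.613 0.274] box [[0.584, 0.386], [0.663, 0.381], [0.644, 0.158], [0.565, 0.164]]
white 2234 [239.7 214.4] [0.499 0.266] box [[0.457, 0.395], [0.571, 0.387], [0.549, 0.137], [0.436, 0.147]]
white 176 [321.5 278. ] [0.294 0.   ] box [[0.293, -0.282], [0.293, -0.282], [0.294, 0.283], [0.294, 0.283]]
lime/yel 100 [315.7 140.1] [0.734 0.018] box [[0.715, 0.039], [0.767, 0.039], [0.767, -0.006], [0.715, -0.005]]
lime/yel 172 [214.  279.7] [0.293 0.337] box [[0.308, 0.37], [0.324, 0.325], [0.272, 0.305], [0.255, 0.35]]
[[-0.001  0.446  0.895]
 [-0.001  0.895 -0.446]
 [-1.    -0.001 -0.   ]]
```

View pics/t0c.png

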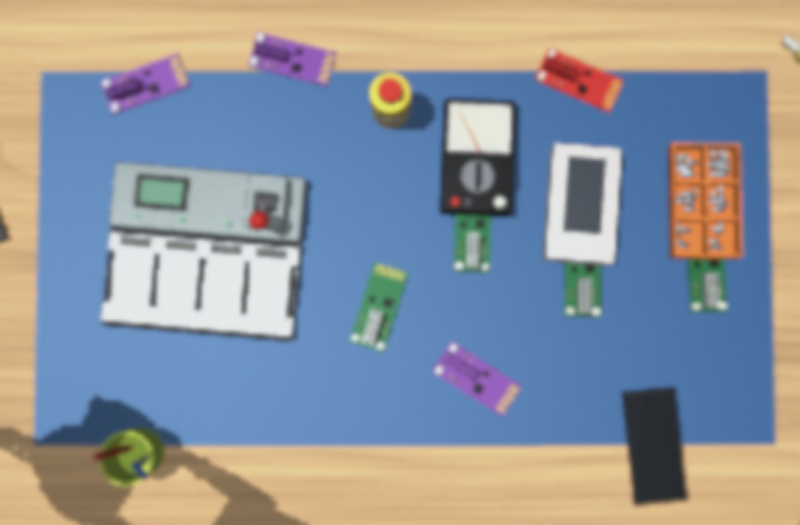

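The coarse positions are consistent with the sizes given: the tray comes out at 148×89 mm and the dock plate at 0.25 m. I'll look at the dock from above.

```bash
python3 -m inch '[{"rot":[0,0,0],"linear":[0,-0.0255,0.0578],"jaw":1},{"rot":[0,0,0],"linear":[0,-0.0255,0.0578],"jaw":1},{"rot":[0,0,0],"linear":[0,-0.0255,0.0578],"jaw":1},{"rot":[0,0,0],"linear":[0,-0.0255,0.0578],"jaw":1},{"rot":[0,0,0],"linear":[0,-0.0255,0.0578],"jaw":1},{"rot":[0,0,0],"linear":[0,-0.0255,0.0578],"jaw":1},{"rot":[-0.125,0,0],"linear":[0,0,0],"jaw":1},{"rot":[-0.125,0,0],"linear":[0,0,0],"jaw":1},{"rot":[-0.125,0,0],"linear":[0,0,0],"jaw":1},{"rot":[0,0,0],"linear":[0,0,0],"jaw":1}]' 40
python3 - <<'E'
from h import *
s,_=snap('wrist','w1');print(s['eef_pos'],s['tool_rot'],s['joint_positions'])
E
```

```text
time_s: 1.4
eef_pos: [0.5181, 0.2711, 0.2311]
tool_rot: [0.706, 0.031, 0.707, -0.031]
force: [1.1, 0.2, -1.2]
width: 0.998
[0.51807704 0.27107193 0.23107627] [ 0.70627964  0.03083309  0.70658299 -0.03096558] [ 3.79944432e-01  4.37144535e-01  1.44777314e+00  5.83322875e-06
  1.25714308e+00 -1.10342933e+00]
```

View pics/w1.png

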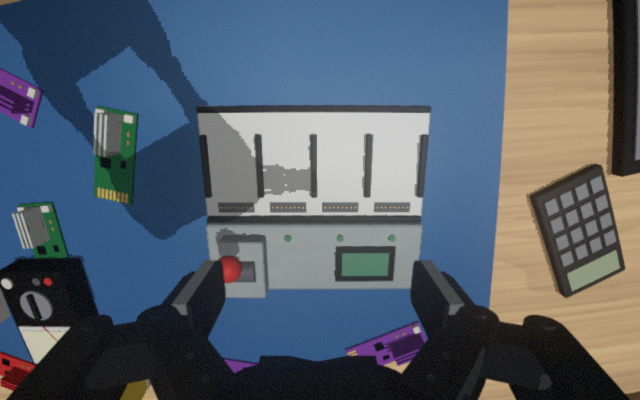

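The wrist view is clear. The dock nests run from (200,106) to (430,220), with dividers near columns 258, 313 and 368. The red ball is at (230,270), and the loose board is at (116,155) with its tongue down (away from the robot). Next I'll measure the dock through its black rails.

```bash
python3 - <<'E'
from h import *
s=dict(eef_pos=[0.51807704,0.27107193,0.23107627],tool_rot=[0.70627964,0.03083309,0.70658299,-0.03096558])
im=cv2.imread('pics/w1.png');C=cam('wrist',s)
m=(im.max(2)<50).astype(np.uint8)
m[:100]=0;m[230:]=0;m[:,:190]=0;m[:,440:]=0
n,l,st,ce=cv2.connectedComponentsWithStats(m)
for i in range(1,n):
    if st[i][4]<40: continue
    print(st[i],ce[i].round(1))
    cs,_=cv2.findContours((l==i).astype(np.uint8),0,1)
    b=cv2.boxPoints(cv2.minAreaRect(cs[0]));print('  z27',ray([ce[i]],C,.027)[0][:2].round(4),ray(b,C,.027)[:,:2].round(4).tolist())
c=im[95:235,190:440];cv2.imwrite('pics/w1c.png',cv2.resize(c,None,fx=3.2,fy=3.2,interpolation=cv2.INTER_CUBIC))
E
```

```text
[197 107  22   6 106] [206.3 109.4]
  z27 [0.4312 0.1627] [[0.4278, 0.1532], [0.4301, 0.1754], [0.4351, 0.1745], [0.4328, 0.1523]]
[200 135  11  62 376] [204.9 165.5]
  z27 [0.4896 0.1506] [[0.4568, 0.1501], [0.4569, 0.1569], [0.524, 0.1509], [0.524, 0.1437]]
[208 216  34   6 140] [221.4 218.8]
  z27 [0.5519 0.1582] [[0.5473, 0.1433], [0.5506, 0.1813], [0.5566, 0.1803], [0.5533, 0.1422]]
```

View pics/w1c.png

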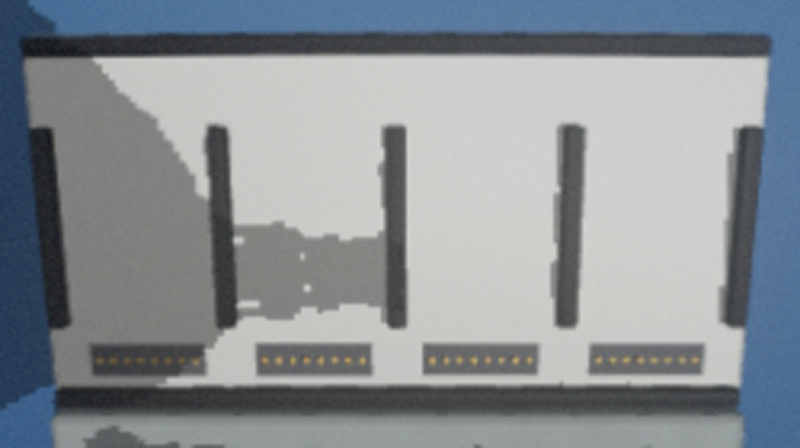

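```bash
cat >> h.py <<'E'
SW1=dict(eef_pos=[0.51807704,0.27107193,0.23107627],tool_rot=[0.70627964,0.03083309,0.70658299,-0.03096558])
E
python3 - <<'E'
from h import *
C=cam('wrist',SW1)
f=lambda x,y:(x/3.2+190-.34,y/3.2+95-.34)
P=ray([f(x,360) for x in(646.5,480.5,314.5,148.5)],C,.02)
print('pins',P.round(4)); d=P[0]-P[3];print('len',np.linalg.norm(d),'yaw',np.degrees(np.arctan2(-d[0],d[1])))
c=P.mean(0);yaw=np.arctan2(-d[0],d[1]);ex=np.array([np.cos(yaw),np.sin(yaw)]);ey=np.array([-ex[1],ex[0]])
for nm,pts,z in(('front outer',[(30,36),(400,36),(765,37)],.027),('front inner',[(40,55),(400,55),(765,56)],.027),('back inner bottom',[(70,387),(400,387),(735,387)],.020),('pin front',[(150,344),(315,344),(480,344),(646,344)],.02),('pin back',[(150,376),(315,376),(480,376),(646,376)],.02),('mid div ends',[(397,126),(397,328)],.027),('divL out',[(208,126),(217,328)],.027),('divR out',[(585,126),(578,328)],.027),('plate corners?',[(24,37),(770,37)],.027),('div edges',[(386,227),(406,227)],.027)):
    Q=ray([f(*p) for p in pts],C,z)[:,:2]-c[:2]
    print(nm,np.c_[Q@ex,Q@ey].round(4).tolist())
E
```

```text
pins [[0.5575 0.3542 0.02  ]
 [0.5522 0.2945 0.02  ]
 [0.5469 0.2351 0.02  ]
 [0.5416 0.1753 0.02  ]]
len 0.1796484252198314 yaw -5.070532533593678
front outer [[-0.1125, -0.1196], [-0.1116, 0.0013], [-0.112, 0.1203]]
front inner [[-0.1064, -0.1168], [-0.1056, 0.0013], [-0.106, 0.1209]]
back inner bottom [[0.0103, -0.1195], [0.0102, 0.0009], [0.0103, 0.123]]
pin front [[-0.006, -0.0889], [-0.006, -0.0295], [-0.006, 0.0296], [-0.006, 0.0892]]
pin back [[0.0061, -0.0897], [0.006, -0.0298], [0.006, 0.0298], [0.006, 0.09]]
mid div ends [[-0.0829, 0.0002], [-0.0137, -0.0]]
divL out [[-0.0831, -0.0625], [-0.0138, -0.063]]
divR out [[-0.083, 0.0625], [-0.0138, 0.0633]]
plate corners? [[-0.1122, -0.1216], [-0.112, 0.122]]
div edges [[-0.0492, -0.0036], [-0.0492, 0.0032]]
```

```bash
cat >> h.py <<'E'
DC=np.array([.50184,.26903]);DY=np.radians(-5.07)
def nest(k,off=-.028):
    ex=np.array([np.cos(DY),np.sin(DY)]);ey=np.array([-ex[1],ex[0]])
    return DC+ey*[.09,.03,-.03,-.09][k]+ex*off
def pose(s):
    q=s['tool_rot'];M=Rn.from_quat([q[1],q[2],q[3],q[0]]).as_matrix()
    return M
def plan(s,xy,yaw,z=None):
    "shift in tool axes at present (assumes tool down), then turn"
    M=pose(s);p=np.array(s['eef_pos'])
    t=np.array([xy[0],xy[1],p[2] if z is None else z])
    cur=np.arctan2(M[1,2],M[0,2]); 
    return 'shift',(M.T@(t-p)).round(4).tolist(),'rotx',round(float(-(yaw-cur)),4),'curyaw',round(float(np.degrees(cur)),2)
def green(im,C,lo=(45,70,40),hi=(85,255,255),amin=300):
    hsv=cv2.cvtColor(im,cv2.COLOR_BGR2HSV);m=cv2.inRange(hsv,lo,hi);m=cv2.morphologyEx(m,cv2.MORPH_CLOSE,np.ones((9,9)))
    n,l,st,ce=cv2.connectedComponentsWithStats(m)
    for i in range(1,n):
        if st[i][4]<amin: continue
        cs,_=cv2.findContours((l==i).astype(np.uint8),0,1)
        b=cv2.boxPoints(cv2.minAreaRect(cs[0]));print(st[i],b.round(1).tolist(),ray(b,C,.004)[:,:2].round(4).tolist())
E
python3 - <<'E'
from h import *
im=cv2.imread('pics/w1.png');green(im,cam('wrist',SW1))
# D direct
print(plan(SW1,(.498,.03),np.radians(-18)))
E
```

```text
[  94  106   44   98 2504] [[91.30000305175781, 200.8000030517578], [97.0, 105.80000305175781], [137.5, 108.30000305175781], [131.8000030517578, 203.1999969482422]] [[0.5218, -0.0091], [0.4126, 0.0291], [0.4207, 0.0764], [0.5296, 0.0425]]
[  19  202   50   57 1115] [[18.5, 204.39999389648438], [50.099998474121094, 195.0], [68.5, 256.6000061035156], [36.900001525878906, 266.0]] [[0.5174, -0.1109], [0.5095, -0.0621], [0.5933, -0.0642], [0.6037, -0.1159]]
[ 342  253   47   23 1066] [[342.0, 253.0], [388.0, 253.0], [388.0, 275.0], [342.0, 275.0]] [[0.6173, 0.2939], [0.6226, 0.3517], [0.6537, 0.351], [0.6482, 0.2919]]
('shift', [0.0, -0.2419, 0.001], 'rotx', 0.2267, 'curyaw', -5.01)
```

```bash
python3 -m inch '[{"rot":[0,0,0],"linear":[0,-0.048,-0.002],"jaw":0.3},{"rot":[0,0,0],"linear":[0,-0.048,-0.002],"jaw":0.3},{"rot":[0,0,0],"linear":[0,-0.048,-0.002],"jaw":0.3},{"rot":[0,0,0],"linear":[0,-0.048,-0.002],"jaw":0.3},{"rot":[0,0,0],"linear":[0,-0.048,-0.002],"jaw":0.3},{"rot":[0.113,0,0],"linear":[0,0,0],"jaw":0.3},{"rot":[0.113,0,0],"linear":[0,0,0],"jaw":0.3},{"rot":[0,0,0],"linear":[0,0,0],"jaw":0.3}]' 40
cat >> h.py <<'E'
def wr(fn,crop=None,fx=3):
    s,im=snap('wrist',fn); json.dump(dict(eef_pos=list(map(float,s['eef_pos'])),tool_rot=list(map(float,s['tool_rot']))),open('pics/'+fn+'.json','w'))
    print('t',s['time_s'],s['eef_pos'].round(4),'F',s['force'].round(1),'w',round(s['width'],3),'M',pose(s).round(3).tolist())
    if crop:
        x0,y0,x1,y1=crop;cv2.imwrite('pics/'+fn+'c.png',cv2.resize(im[y0:y1,x0:x1,::-1],None,fx=fx,fy=fx,interpolation=cv2.INTER_CUBIC))
    return s,im[:,:,::-1]
E
python3 - <<'E'
from h import *
s,im=wr('w2',(240,60,400,240),3.2);green(im,cam('wrist',s))
E
```

```text
time_s: 2.45
eef_pos: [0.4874, 0.0329, 0.2313]
tool_rot: [0.698, 0.111, 0.698, -0.111]
force: [0.1, -0.3, -0.1]
width: 0.653
t 2.45 [0.4874 0.0329 0.2313] F [ 0.1 -0.3 -0.1] w 0.653 M [[-0.0, 0.31, 0.951], [-0.0, 0.951, -0.31], [-1.0, -0.0, -0.0]]
[ 292  115   43   95 3077] [[292.0, 116.0], [334.0, 114.9000015258789], [336.3999938964844, 208.60000610351562], [294.3999938964844, 209.8000030517578]] [[0.4128, 0.0278], [0.4262, 0.0727], [0.5312, 0.043], [0.5168, -0.0055]]
[ 561  199   45   34 1047] [[556.7000122070312, 209.60000610351562], [604.7999877929688, 198.3000030517578], [610.2000122070312, 221.10000610351562], [562.0999755859375, 232.39999389648438]] [[0.6184, 0.3052], [0.6238, 0.3696], [0.6577, 0.3754], [0.6519, 0.3093]]
[  93  217   57   57 1015] [[92.4000015258789, 226.8000030517578], [122.4000015258789, 211.8000030517578], [149.39999389648438, 265.79998779296875], [119.4000015258789, 280.79998779296875]] [[0.4585, -0.2573], [0.4531, -0.2095], [0.5301, -0.2104], [0.5377, -0.2606]]
[215 226  55  55 718] [[214.3000030517578, 235.3000030517578], [248.60000610351562, 222.1999969482422], [269.8999938964844, 278.29998779296875], [235.60000610351562, 291.29998779296875]] [[0.5172, -0.1115], [0.5145, -0.0643], [0.5945, -0.0665], [0.5988, -0.1165]]
[  0 257  51  51 839] [[-1.2999999523162842, 263.70001220703125], [23.0, 250.1999969482422], [50.400001525878906, 299.20001220703125], [26.100000381469727, 312.79998779296875]] [[0.4635, -0.4196], [0.4572, -0.3706], [0.5341, -0.3741], [0.5429, -0.4252]]
```

View pics/w2.png

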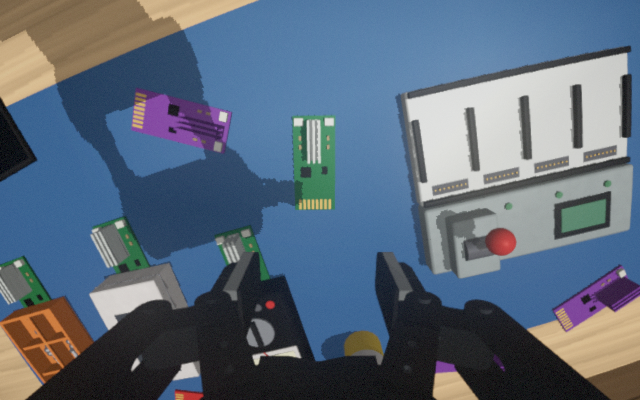

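View pics/w2c.png

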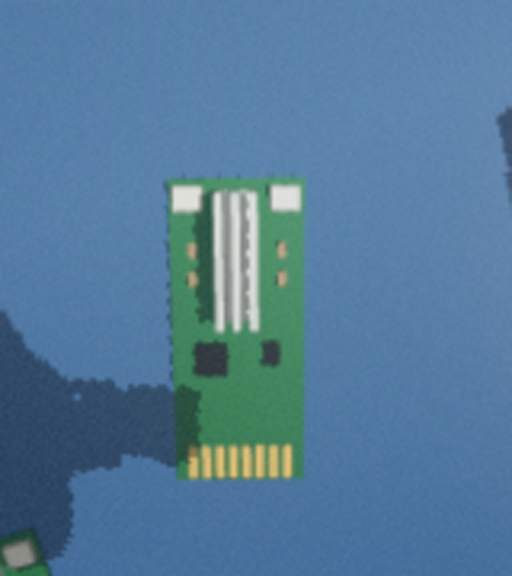

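The loose board sits at (293..336, 116..209), with its heatsink at the top (robot side) and its tongue at row 208. Next I'll compute its pose from the corners.

```bash
python3 - <<'E'
from h import *
s=json.load(open('pics/w2.json'));C=cam('wrist',s)
f=lambda p:(p[0]/3.2+240-.34,p[1]/3.2+60-.34)
Q=ray([f(p) for p in((168,179),(304,179),(303,478),(178,478))],C,.004)[:,:2]
hi,lo=(Q[0]+Q[1])/2,(Q[2]+Q[3])/2
print(Q.round(4),np.linalg.norm(hi-lo),np.linalg.norm(Q[0]-Q[1]),np.linalg.norm(Q[2]-Q[3]))
v=lo-hi;yaw=np.arctan2(v[1],v[0]);print('c',Q.mean(0),np.degrees(yaw))
for z in(.032,):
  H=ray([f((236,192)),f((238,330))],C,z)[:,:2];print('heatsink top',H,H.mean(0),'yaw',np.degrees(np.arctan2(*(H[1]-H[0])[::-1])))
e=v/np.linalg.norm(v);print('expected hs centre',Q.mean(0)-.028*e)
for side in((168,180),(178,478)),((304,180),(303,478)):
  a,b=ray([f(side[0]),f(side[1])],C,.004)[:,:2];print(np.degrees(np.arctan2(*(b-a)[::-1])))
E
```

```text
[[ 0.4124  0.0282]
 [ 0.4271  0.0732]
 [ 0.5309  0.0405]
 [ 0.5163 -0.0043]] 0.10884544848286024 0.04737051810071445 0.04709059424599046
c [0.4716874  0.03439419] -17.41096543876807
heatsink top [[0.42351362 0.04983045]
 [0.46625542 0.03640065]] [0.44488452 0.04311555] yaw -17.443119393006928
expected hs centre [0.44497027 0.04277245]
-17.331486609193366
-17.484984221941495
```

```bash
python3 -m inch '[{"rot":[-0.011,0,0],"linear":[0,-0.0036,-0.0435],"jaw":0},{"rot":[0,0,0],"linear":[0.055,0,0],"jaw":0},{"rot":[0,0,0],"linear":[0.055,0,0],"jaw":0},{"rot":[0,0,0],"linear":[0.05,0,0],"jaw":0},{"rot":[0,0,0],"linear":[0.03,0,0],"jaw":0},{"rot":[0,0,0],"linear":[0.02,0,0],"jaw":0},{"rot":[0,0,0],"linear":[0.010,0,0],"jaw":0},{"rot":[0,0,0],"linear":[0,0,0],"jaw":0}]' 60
python3 - <<'E'
from h import *
s,im=wr('w3')
print(plan(s,(.4449,.0430),np.radians(-17.41)))
E
```

```text
time_s: 3.5
eef_pos: [0.4449, 0.043, 0.0111]
tool_rot: [0.699, 0.106, 0.699, -0.106]
force: [1.1, -0.2, 0.2]
width: 0.499
t 3.5 [0.4449 0.043  0.0111] F [ 1.1 -0.2  0.2] w 0.499 M [[-0.001, 0.296, 0.955], [-0.0, 0.955, -0.296], [-1.0, -0.0, -0.001]]
('shift', [-0.0, 0.0, 0.0], 'rotx', 0.003, 'curyaw', -17.24)
```

View pics/w3.png

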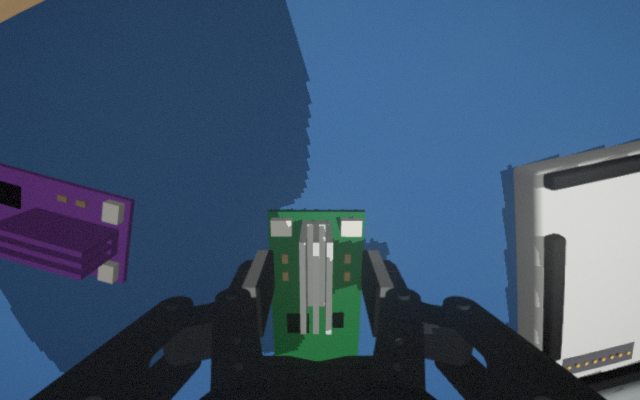

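The heatsink is centred between the pads, so I'm closing and lifting.

```bash
python3 -m inch '[{"rot":[0,0,0],"linear":[0,0,0],"jaw":-1},{"rot":[0,0,0],"linear":[0,0,0],"jaw":-1},{"rot":[0,0,0],"linear":[0,0,0],"jaw":-1},{"rot":[0,0,0],"linear":[0,0,0],"jaw":-1},{"rot":[0,0,0],"linear":[-0.02,0,0],"jaw":-1},{"rot":[0,0,0],"linear":[-0.04,0,0],"jaw":-1},{"rot":[0,0,0],"linear":[-0.04,0,0],"jaw":-1},{"rot":[0,0,0],"linear":[0,0,0],"jaw":-1}]' 60
python3 - <<'E'
from h import *
s,im=wr('w4',(220,180,420,400),2.7)
for k in range(4):print(k,nest(k).round(4),plan(s,nest(k),DY))
E
```

```text
time_s: 4.55
eef_pos: [0.4464, 0.0429, 0.114]
tool_rot: [0.701, 0.106, 0.697, -0.106]
force: [-0.1, -0.8, -0.9]
width: 0.147
t 4.55 [0.4464 0.0429 0.114 ] F [-0.1 -0.8 -0.9] w 0.147 M [[0.005, 0.297, 0.955], [-0.0, 0.955, -0.297], [-1.0, 0.001, 0.005]]
0 [0.4819 0.3612] ('shift', [0.0001, 0.3145, -0.0607], 'rotx', -0.2132, 'curyaw', -17.28)
1 [0.4766 0.3014] ('shift', [0.0001, 0.2558, -0.048], 'rotx', -0.2132, 'curyaw', -17.28)
2 [0.4713 0.2416] ('shift', [0.0001, 0.1972, -0.0353], 'rotx', -0.2132, 'curyaw', -17.28)
3 [0.466  0.1819] ('shift', [0.0001, 0.1385, -0.0226], 'rotx', -0.2132, 'curyaw', -17.28)
```

View pics/w4.png

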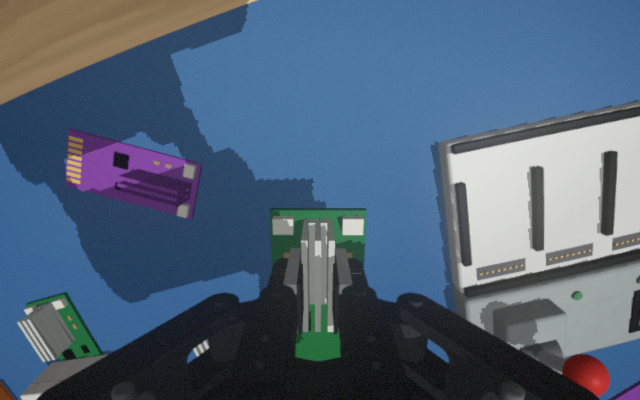

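```bash
python3 -m inch '[{"rot":[0,0,0],"linear":[-0.05,0,0],"jaw":-1},{"rot":[0,0,0],"linear":[0,0.0524,-0.0101],"jaw":-1},{"rot":[0,0,0],"linear":[0,0.0524,-0.0101],"jaw":-1},{"rot":[0,0,0],"linear":[0,0.0524,-0.0101],"jaw":-1},{"rot":[0,0,0],"linear":[0,0.0524,-0.0101],"jaw":-1},{"rot":[0,0,0],"linear":[0,0.0524,-0.0101],"jaw":-1},{"rot":[0,0,0],"linear":[0,0.0524,-0.0101],"jaw":-1},{"rot":[-0.1066,0,0],"linear":[0,0,0],"jaw":-1},{"rot":[-0.1066,0,0],"linear":[0,0,0],"jaw":-1},{"rot":[0,0,0],"linear":[0,0,0],"jaw":-1}]' 60
python3 - <<'E'
from h import *
s,im=wr('w5')
print(plan(s,nest(0),DY,.031))
E
```

```text
time_s: 5.85
eef_pos: [0.48, 0.3609, 0.16]
tool_rot: [0.706, 0.031, 0.707, -0.032]
force: [0.1, 0.3, -1.9]
width: 0.151
t 5.85 [0.48   0.3609 0.16  ] F [ 0.1  0.3 -1.9] w 0.151 M [[-0.002, 0.089, 0.996], [-0.001, 0.996, -0.089], [-1.0, -0.001, -0.002]]
('shift', [0.129, 0.0006, 0.0021], 'rotx', -0.0004, 'curyaw', -5.09)
```

View pics/w5.png

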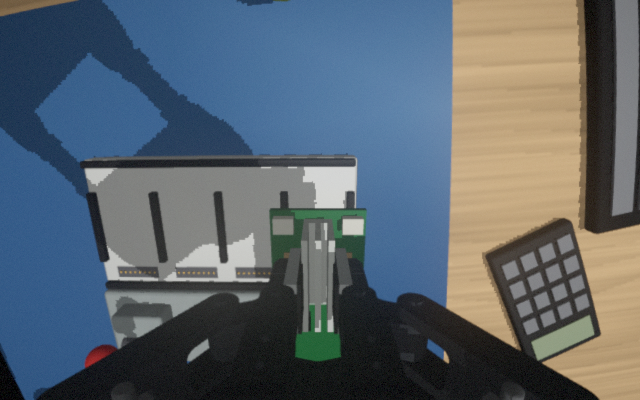

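```bash
python3 -m inch '[{"rot":[0,0,0],"linear":[0.04,0.0006,0.0021],"jaw":-1},{"rot":[0,0,0],"linear":[0.04,0,0],"jaw":-1},{"rot":[0,0,0],"linear":[0.03,0,0],"jaw":-1},{"rot":[0,0,0],"linear":[0,0,0],"jaw":-1},{"rot":[0,0,0],"linear":[0,0,0],"jaw":-1}]' 60
python3 - <<'E'
from h import *
s,im=wr('w6',(180,120,460,320),2.8)
print(plan(s,nest(0),DY,.031))
E
```

```text
time_s: 6.52
eef_pos: [0.4831, 0.3617, 0.0522]
tool_rot: [0.707, 0.032, 0.706, -0.032]
force: [0.8, 0.4, -1.6]
width: 0.148
t 6.525 [0.4831 0.3617 0.0522] F [ 0.8  0.4 -1.6] w 0.148 M [[0.001, 0.09, 0.996], [0.0, 0.996, -0.09], [-1.0, 0.001, 0.001]]
('shift', [0.0212, -0.0006, -0.0012], 'rotx', -0.0013, 'curyaw', -5.15)
```

View pics/w6c.png

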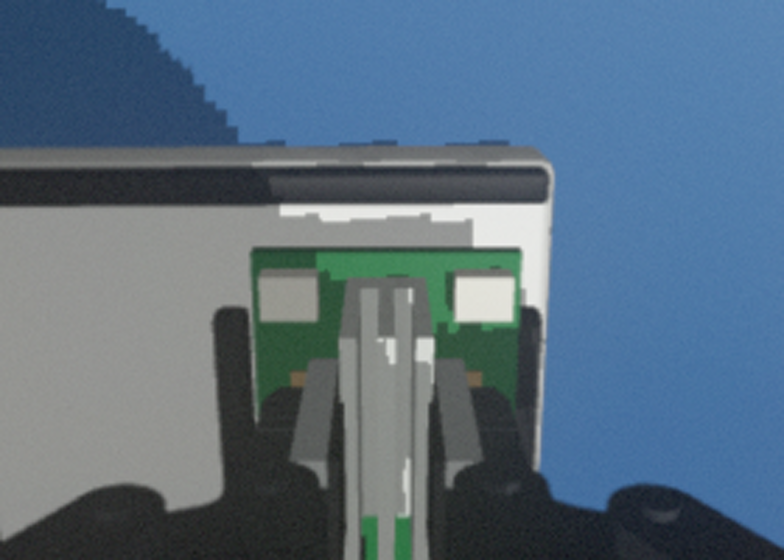

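```bash
python3 - <<'E'
from h import *
s=json.load(open('pics/w6.json'));C=cam('wrist',s)
f=lambda p:(p[0]/2.8+180-.32,p[1]/2.8+120-.32)
ex=np.array([np.cos(DY),np.sin(DY)]);ey=np.array([-ex[1],ex[0]])
def dk(pts,z):
    Q=ray([f(p) for p in pts],C,z)[:,:2]-DC
    return np.c_[Q@ex,Q@ey].round(4).tolist()
print('board rear corners',dk([(251,248),(522,248)],.0451))
print('L rail in/out',dk([(214,330),(248,330)],.027),'R rail outer',dk([(541,330),(519,330)],.027))
print('front rail',dk([(400,168),(400,203)],.027))
print('tcp',(np.array(s['eef_pos'][:2])-DC)@ex,(np.array(s['eef_pos'][:2])-DC)@ey)
E
```

```text
board rear corners [[-0.055, 0.0681], [-0.0549, 0.1152]]
L rail in/out [[-0.0324, 0.057], [-0.0324, 0.0639]] R rail outer [[-0.0322, 0.1226], [-0.0323, 0.1182]]
front rail [[-0.0654, 0.0943], [-0.0585, 0.0943]]
tcp -0.026810034184910382 0.09062801847574217
```

The board sits about 1 mm left and 1 mm forward of the nest centre. I'll apply a small correction, then lower it.

```bash
python3 -m inch '[{"rot":[0,0,0],"linear":[0.006,-0.001,-0.001],"jaw":-1},{"rot":[0,0,0],"linear":[0.006,0,0],"jaw":-1},{"rot":[0,0,0],"linear":[0.005,0,0],"jaw":-1},{"rot":[0,0,0],"linear":[0.003,0,0],"jaw":-1},{"rot":[0,0,0],"linear":[0,0,0],"jaw":-1}]' 60
python3 - <<'E'
from h import *
s,im=wr('w7',(180,120,460,320),2.8)
print(plan(s,nest(0),DY,.031))
E
```

```text
time_s: 7.2
eef_pos: [0.4815, 0.3606, 0.0321]
tool_rot: [0.706, 0.031, 0.706, -0.031]
force: [-4.2, -4.0, 18.5]
width: 0.146
t 7.2 [0.4815 0.3606 0.0321] F [-4.2 -4.  18.5] w 0.146 M [[0.0, 0.088, 0.996], [0.0, 0.996, -0.088], [-1.0, 0.0, 0.0]]
('shift', [0.0011, 0.0006, 0.0003], 'rotx', -0.0001, 'curyaw', -5.08)
```

View pics/w7c.png

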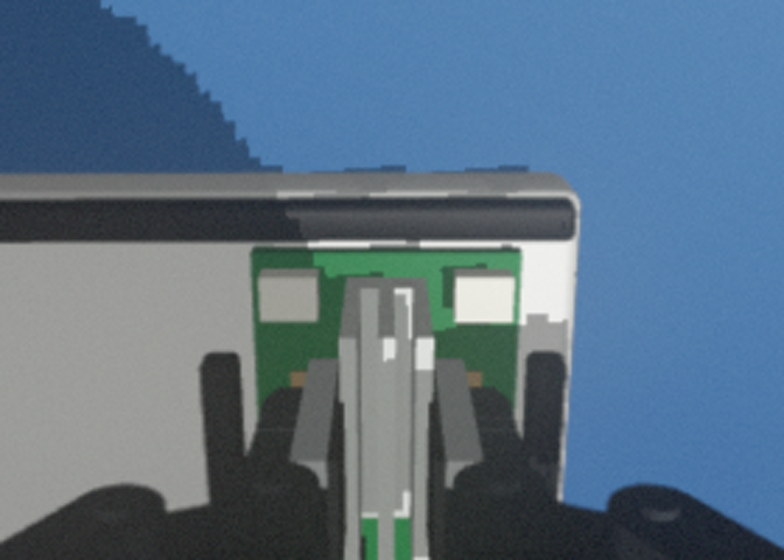

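Contact is felt at 18 N, and the board lies between the rails. I'll release with a narrow opening, rise to look height over the meter's board next, and check the nest on the way.

```bash
python3 -m inch '[{"rot":[0,0,0],"linear":[0,0,0],"jaw":-0.4},{"rot":[0,0,0],"linear":[0,0,0],"jaw":-0.4},{"rot":[0,0,0],"linear":[0,0,0],"jaw":-0.4},{"rot":[0,0,0],"linear":[-0.02,0,0],"jaw":-0.4},{"rot":[0,0,0],"linear":[-0.04,0,0],"jaw":-0.4},{"rot":[0,0,0],"linear":[-0.06,0,0],"jaw":0},{"rot":[0,0,0],"linear":[-0.06,-0.04,0.03],"jaw":0},{"rot":[0,0,0],"linear":[-0.02,-0.06,0.015],"jaw":0},{"rot":[0,0,0],"linear":[0,0,0],"jaw":0}]' 60
python3 - <<'E'
from h import *
s,im=wr('w8',(190,90,470,300),2.8)
E
```

```text
time_s: 8.38
eef_pos: [0.5132, 0.265, 0.2203]
tool_rot: [0.707, 0.033, 0.705, -0.032]
force: [0.1, 0.5, 0.3]
width: 0.501
t 8.375 [0.5132 0.265  0.2203] F [0.1 0.5 0.3] w 0.501 M [[0.003, 0.092, 0.996], [0.0, 0.996, -0.092], [-1.0, 0.001, 0.003]]
```

View pics/w8.png

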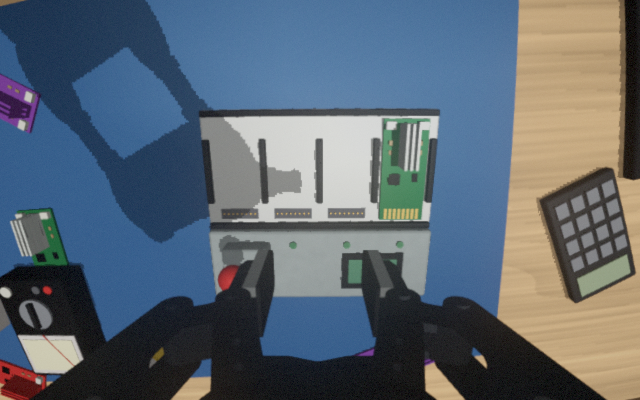

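View pics/w8c.png

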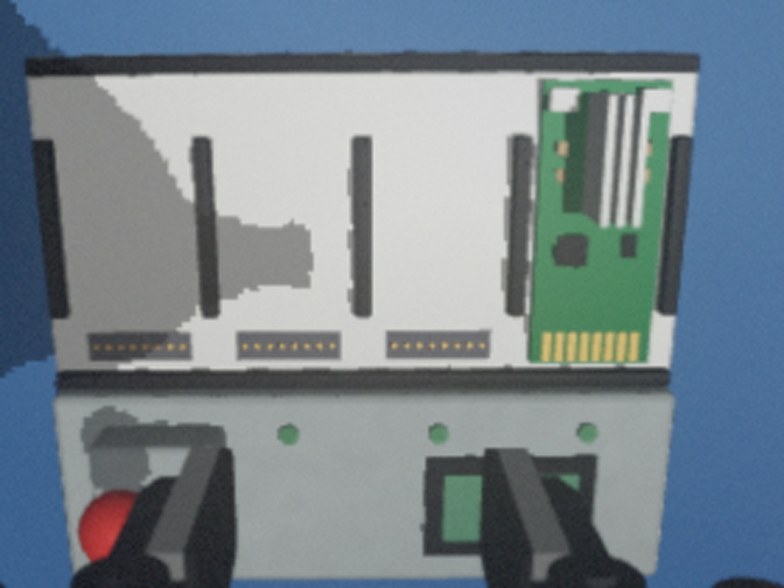

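Board D is seated squarely in nest 0, with about 2.5 mm gaps and its tongue over the pins. Next is the meter's board.

```bash
python3 -m inch '[{"rot":[0,0,0],"linear":[-0.01,-0.058,0.017],"jaw":0},{"rot":[0,0,0],"linear":[0,-0.058,0.017],"jaw":0},{"rot":[0,0,0],"linear":[0,-0.058,0.017],"jaw":0},{"rot":[0,0,0],"linear":[0,-0.058,0.017],"jaw":0},{"rot":[0,0,0],"linear":[0,-0.058,0.017],"jaw":0},{"rot":[0,0,0],"linear":[0,-0.058,0.017],"jaw":0},{"rot":[-0.05,0,0],"linear":[0,0,0],"jaw":0},{"rot":[0,0,0],"linear":[0,0,0],"jaw":0}]' 60
python3 - <<'E'
from h import *
s,im=wr('w9',(240,90,400,270),3.2)
E
```

```text
time_s: 9.43
eef_pos: [0.5827, -0.0873, 0.2276]
tool_rot: [0.706, 0.014, 0.707, -0.014]
force: [0.9, 0.5, 0.7]
width: 0.503
t 9.425 [ 0.5827 -0.0873  0.2276] F [0.9 0.5 0.7] w 0.503 M [[-0.001, 0.039, 0.999], [0.001, 0.999, -0.039], [-1.0, 0.001, -0.001]]
```

View pics/w9.png

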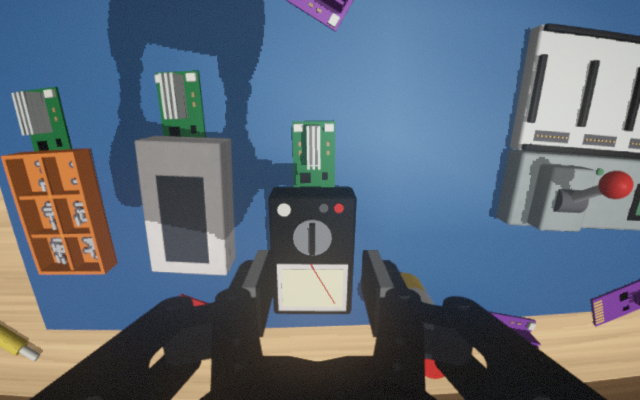

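View pics/w9c.png

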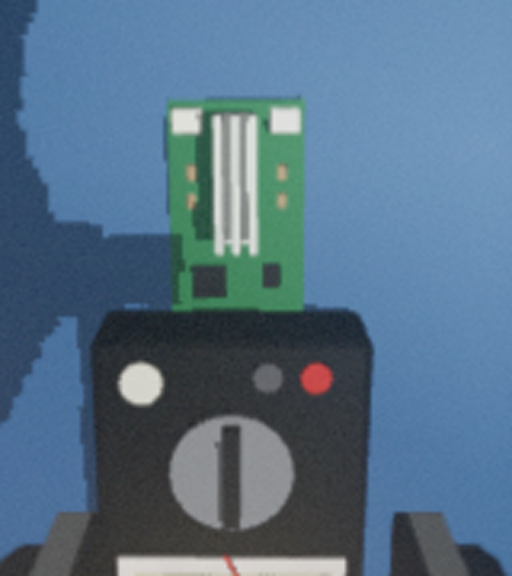

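Board A's exposed part spans (292..335, 121..186). Its heatsink is clear, and the meter edge is at row 187. Next I'll solve its pose.

```bash
cat >> h.py <<'E'
def bpose(fn,off,sc,rear,fl,fr,h0,h1,zb=0.0):
    s=json.load(open('pics/%s.json'%fn));C=cam('wrist',s)
    e=.5-.5/sc
    f=lambda p:(p[0]/sc+off[0]-e,p[1]/sc+off[1]-e)
    a,b,l,r=ray([f(p) for p in(rear[0],rear[1],fl,fr)],C,zb+.004)[:,:2]
    H=ray([f(h0),f(h1)],C,zb+.032)[:,:2]
    yw=lambda p,q:np.degrees(np.arctan2(*(q-p)[::-1]))
    print('width',np.linalg.norm(a-b),'yaw L,R,hs,rear',yw(a,l),yw(b,r),yw(*H),yw(a,b)-90,'hs len',np.linalg.norm(H[1]-H[0]))
    y=np.radians((yw(a,l)+yw(b,r)+yw(*H))/3);ex=np.array([np.cos(y),np.sin(y)])
    print('yaw',np.degrees(y),'hs ctr from rear',(a+b)/2+.027*ex,'from hs',H.mean(0))
    return s
E
python3 - <<'E'
from h import *
s=bpose('w9',(240,90),3.2,((167,99),(303,99)),(173,308),(304,308),(235,115),(237,253))
print(plan(s,(.542,-.088),np.radians(-2)))
E
```

```text
width 0.04708143833416618 yaw L,R,hs,rear -1.8168529306562384 -1.2328387662628981 -1.6603037641707545 -2.3317790410669232 hs len 0.044717230647747803
yaw -1.5699984870299637 hs ctr from rear [ 0.54499794 -0.08940341] from hs [ 0.54475806 -0.08913295]
('shift', [0.0001, -0.0023, -0.0406], 'rotx', -0.0041, 'curyaw', -2.23)
```

```bash
python3 -m inch '[{"rot":[-0.009,0,0],"linear":[0,-0.0035,-0.0377],"jaw":0},{"rot":[0,0,0],"linear":[0.055,0,0],"jaw":0},{"rot":[0,0,0],"linear":[0.055,0,0],"jaw":0},{"rot":[0,0,0],"linear":[0.05,0,0],"jaw":0},{"rot":[0,0,0],"linear":[0.03,0,0],"jaw":0},{"rot":[0,0,0],"linear":[0.016,0,0],"jaw":0},{"rot":[0,0,0],"linear":[0.010,0,0],"jaw":0},{"rot":[0,0,0],"linear":[0,0,0],"jaw":0}]' 60
python3 - <<'E'
from h import *
s,im=wr('w10')
print(plan(s,(.5449,-.0893),np.radians(-1.7),.0105))
E
```

```text
time_s: 10.48
eef_pos: [0.5451, -0.0896, 0.0127]
tool_rot: [0.707, 0.01, 0.707, -0.01]
force: [0.4, -0.0, 0.3]
width: 0.502
t 10.475 [ 0.5451 -0.0896  0.0127] F [ 0.4 -0.   0.3] w 0.502 M [[0.0, 0.029, 1.0], [-0.0, 1.0, -0.029], [-1.0, -0.0, 0.0]]
('shift', [0.0022, 0.0003, -0.0002], 'rotx', 0.0003, 'curyaw', -1.68)
```

View pics/w10.png

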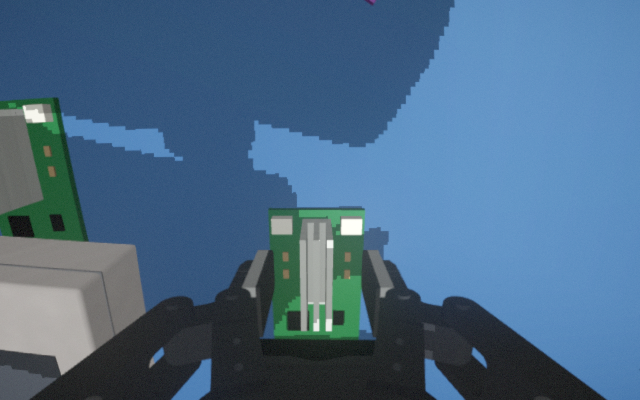

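```bash
python3 -m inch '[{"rot":[0,0,0],"linear":[0.002,0,0],"jaw":0},{"rot":[0,0,0],"linear":[0,0,0],"jaw":-1},{"rot":[0,0,0],"linear":[0,0,0],"jaw":-1},{"rot":[0,0,0],"linear":[0,0,0],"jaw":-1},{"rot":[0,0,0],"linear":[0,0,0],"jaw":-1},{"rot":[0,0,0],"linear":[0,0,0],"jaw":-1},{"rot":[0,0,0],"linear":[0,0,-0.001],"jaw":-1},{"rot":[0,0,0],"linear":[0,0,-0.002],"jaw":-1},{"rot":[0,0,0],"linear":[0,0,-0.002],"jaw":-1},{"rot":[0,0,0],"linear":[0,0,-0.002],"jaw":-1}]' 60
python3 - <<'E'
from h import *
s,im=wr('w11')
E
```

```text
time_s: 11.78
eef_pos: [0.5389, -0.09, 0.0111]
tool_rot: [0.708, 0.01, 0.706, -0.011]
force: [4.1, -0.3, 7.3]
width: 0.149
t 11.775 [ 0.5389 -0.09    0.0111] F [ 4.1 -0.3  7.3] w 0.149 M [[0.002, 0.03, 1.0], [-0.001, 1.0, -0.03], [-1.0, -0.001, 0.002]]
```

View pics/w11.png

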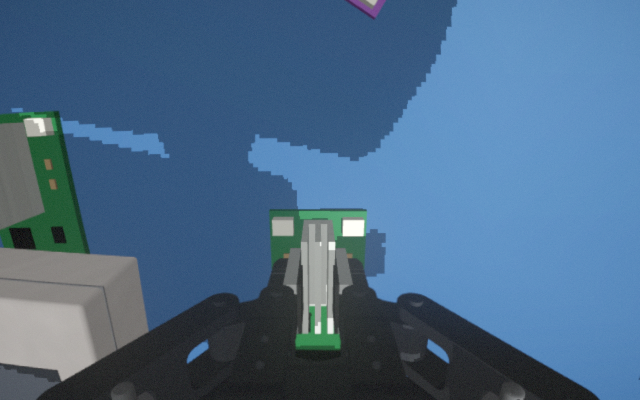

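It draws smoothly with about 4 N of drag. I'll continue level and slow.

```bash
python3 -m inch '[{"rot":[0,0,0],"linear":[0,0,-0.003],"jaw":-1},{"rot":[0,0,0],"linear":[0,0,-0.003],"jaw":-1},{"rot":[0,0,0],"linear":[0,0,-0.003],"jaw":-1},{"rot":[0,0,0],"linear":[0,0,-0.003],"jaw":-1},{"rot":[0,0,0],"linear":[0,0,-0.003],"jaw":-1},{"rot":[0,0,0],"linear":[0,0,-0.003],"jaw":-1},{"rot":[0,0,0],"linear":[0,0,-0.003],"jaw":-1},{"rot":[0,0,0],"linear":[0,0,-0.003],"jaw":-1},{"rot":[0,0,0],"linear":[0,0,-0.003],"jaw":-1},{"rot":[0,0,0],"linear":[0,0,-0.003],"jaw":-1}]' 60
python3 -c "
from h import *
s,im=wr('w12')"
python3 -m inch '[{"rot":[0,0,0],"linear":[0,0,-0.003],"jaw":-1},{"rot":[0,0,0],"linear":[0,0,-0.003],"jaw":-1},{"rot":[0,0,0],"linear":[0,0,-0.003],"jaw":-1},{"rot":[0,0,0],"linear":[0,0,-0.003],"jaw":-1},{"rot":[0,0,0],"linear":[0,0,-0.003],"jaw":-1},{"rot":[0,0,0],"linear":[0,0,-0.003],"jaw":-1},{"rot":[0,0,0],"linear":[0,0,-0.003],"jaw":-1},{"rot":[0,0,0],"linear":[0,0,-0.003],"jaw":-1},{"rot":[0,0,0],"linear":[0,0,-0.003],"jaw":-1},{"rot":[0,0,0],"linear":[0,0,-0.003],"jaw":-1}]' 60
python3 -c "
from h import *
s,im=wr('w13');snap('top','t13');snap('scene','s13')
im=cv2.imread('pics/t13.png')[100:310,160:480];cv2.imwrite('pics/t13c.png',cv2.resize(im,None,fx=2.5,fy=2.5,interpolation=cv2.INTER_CUBIC))"
```

```text
time_s: 13.08
eef_pos: [0.5089, -0.0891, 0.0111]
tool_rot: [0.708, 0.01, 0.706, -0.011]
force: [4.2, -0.0, 7.6]
width: 0.15
t 13.075 [ 0.5089 -0.0891  0.0111] F [ 4.2 -0.   7.6] w 0.15 M [[0.002, 0.03, 1.0], [-0.001, 1.0, -0.03], [-1.0, -0.001, 0.002]]
time_s: 14.38
eef_pos: [0.4789, -0.0882, 0.0111]
tool_rot: [0.708, 0.01, 0.706, -0.011]
force: [3.8, -0.6, 9.2]
width: 0.15
t 14.375 [ 0.4789 -0.0882  0.0111] F [ 3.8 -0.6  9.2] w 0.15 M [[0.002, 0.03, 1.0], [-0.001, 1.0, -0.03], [-1.0, -0.001, 0.002]]
```

View pics/w13.png

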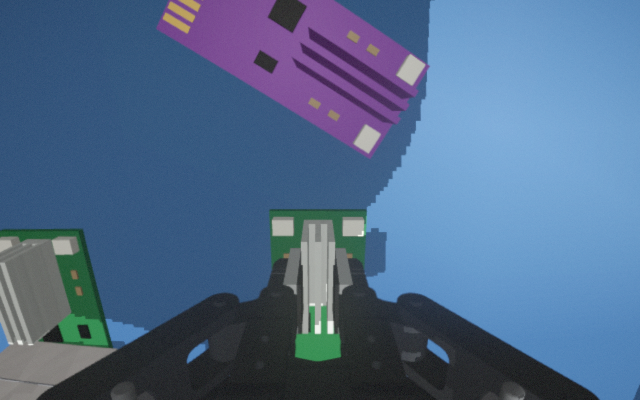

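View pics/t13c.png

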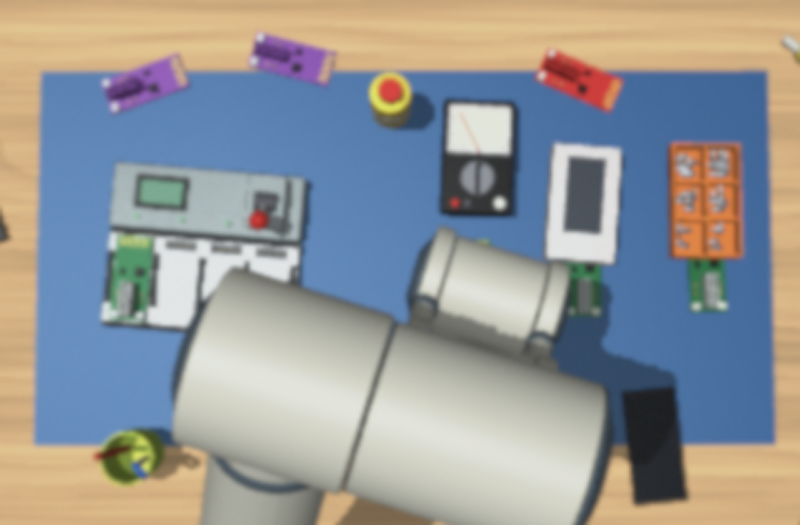

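Board A is free, and the meter hasn't moved in the top view: it's still at (478,157) in the crop. I'll lift and carry to nest 1.

```bash
python3 -m inch '[{"rot":[0,0,0],"linear":[-0.03,0,0],"jaw":-1},{"rot":[0,0,0],"linear":[-0.06,0,0],"jaw":-1},{"rot":[0,0,0],"linear":[-0.06,0.02,0],"jaw":-1},{"rot":[0,0,0],"linear":[0,0.06,-0.002],"jaw":-1},{"rot":[0,0,0],"linear":[0,0.06,-0.002],"jaw":-1},{"rot":[0,0,0],"linear":[0,0.06,-0.002],"jaw":-1},{"rot":[0,0,0],"linear":[0,0.06,-0.002],"jaw":-1},{"rot":[0,0,0],"linear":[0,0.06,-0.002],"jaw":-1},{"rot":[0,0,0],"linear":[0,0.06,-0.004],"jaw":-1},{"rot":[0.0585,0,0],"linear":[0,0.01,0],"jaw":-1}]' 60
python3 -m inch '[{"rot":[0,0,0],"linear":[0.03,0,0],"jaw":-1},{"rot":[0,0,0],"linear":[0,0,0],"jaw":-1},{"rot":[0,0,0],"linear":[0,0,0],"jaw":-1}]' 60
python3 - <<'E'
from h import *
s,im=wr('w14')
print(plan(s,nest(1),DY,.053))
E
```

```text
time_s: 15.78
eef_pos: [0.4745, 0.3054, 0.1595]
tool_rot: [0.706, 0.03, 0.707, -0.03]
force: [0.4, -0.0, -1.6]
width: 0.148
time_s: 16.15
eef_pos: [0.4756, 0.3019, 0.1304]
tool_rot: [0.706, 0.031, 0.706, -0.031]
force: [-0.1, 0.4, -0.7]
width: 0.148
t 16.15 [0.4756 0.3019 0.1304] F [-0.1  0.4 -0.7] w 0.148 M [[-0.0, 0.088, 0.996], [-0.0, 0.996, -0.088], [-1.0, -0.0, -0.0]]
('shift', [0.0774, -0.0004, 0.0011], 'rotx', 0.0002, 'curyaw', -5.06)
```

View pics/w14.png

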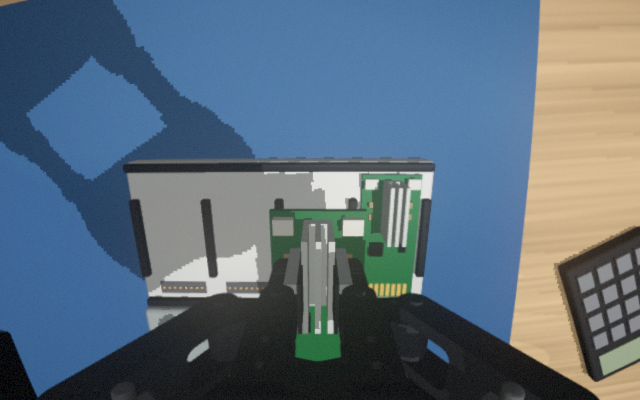

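```bash
python3 -m inch '[{"rot":[0,0,0],"linear":[0.035,-0.0007,0.0008],"jaw":-1},{"rot":[0,0,0],"linear":[0.03,0,0],"jaw":-1},{"rot":[0,0,0],"linear":[0.0124,0,0],"jaw":-1},{"rot":[0,0,0],"linear":[0,0,0],"jaw":-1},{"rot":[0,0,0],"linear":[0,0,0],"jaw":-1}]' 60
python3 - <<'E'
from h import *
s,im=wr('w15',(180,120,460,320),2.8)
print(plan(s,nest(1),DY,.0316))
E
```

```text
time_s: 16.82
eef_pos: [0.4769, 0.3017, 0.0536]
tool_rot: [0.707, 0.031, 0.706, -0.031]
force: [0.1, -0.1, -0.9]
width: 0.151
t 16.825 [0.4769 0.3017 0.0536] F [ 0.1 -0.1 -0.9] w 0.151 M [[0.002, 0.088, 0.996], [0.001, 0.996, -0.088], [-1.0, 0.001, 0.001]]
('shift', [0.022, -0.0003, -0.0003], 'rotx', 0.0003, 'curyaw', -5.05)
```

View pics/w15c.png

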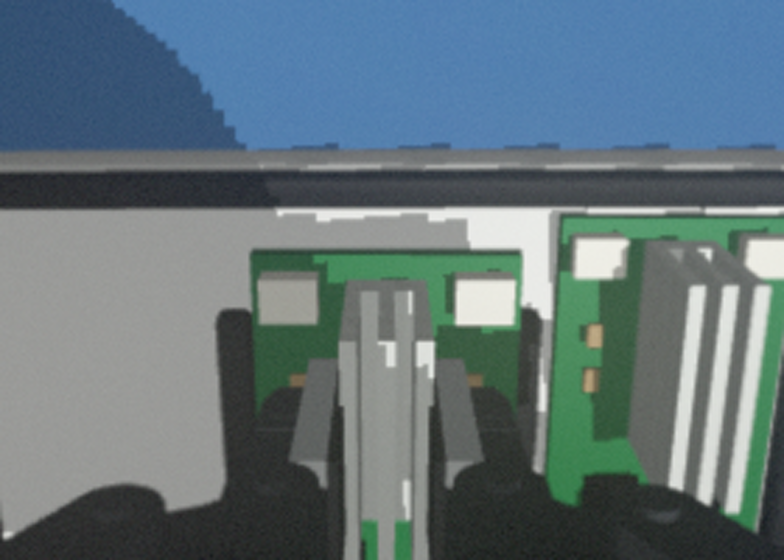

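```bash
python3 -m inch '[{"rot":[0,0,0],"linear":[0.006,-0.001,-0.0006],"jaw":-1},{"rot":[0,0,0],"linear":[0.006,0,0],"jaw":-1},{"rot":[0,0,0],"linear":[0.006,0,0],"jaw":-1},{"rot":[0,0,0],"linear":[0.0037,0,0],"jaw":-1},{"rot":[0,0,0],"linear":[0,0,0],"jaw":-1}]' 60
python3 - <<'E'
from h import *
s,im=wr('w16',(180,120,460,320),2.8)
print(plan(s,nest(1),DY,.0316))
E
```

```text
time_s: 17.5
eef_pos: [0.4754, 0.3004, 0.0311]
tool_rot: [0.706, 0.031, 0.706, -0.031]
force: [-4.4, -1.7, 11.4]
width: 0.151
t 17.5 [0.4754 0.3004 0.0311] F [-4.4 -1.7 11.4] w 0.151 M [[-0.0, 0.088, 0.996], [-0.0, 0.996, -0.088], [-1.0, -0.0, -0.0]]
('shift', [-0.0005, 0.0011, 0.0011], 'rotx', 0.0004, 'curyaw', -5.04)
```

View pics/w16c.png

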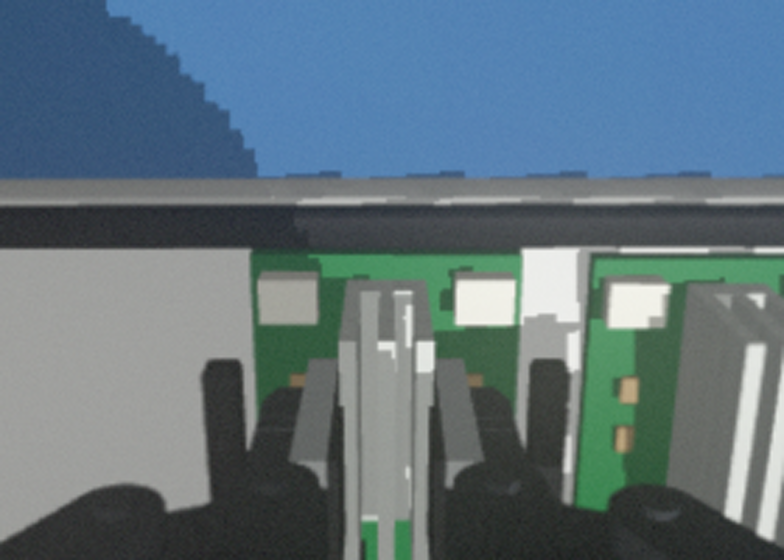

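```bash
python3 -m inch '[{"rot":[0,0,0],"linear":[0,0,0],"jaw":-0.4},{"rot":[0,0,0],"linear":[0,0,0],"jaw":-0.4},{"rot":[0,0,0],"linear":[0,0,0],"jaw":-0.4},{"rot":[0,0,0],"linear":[-0.02,0,0],"jaw":-0.4},{"rot":[0,0,0],"linear":[-0.04,0,0],"jaw":-0.4},{"rot":[0,0,0],"linear":[-0.06,0,0],"jaw":0},{"rot":[0,0,0],"linear":[-0.06,-0.02,0.02],"jaw":0},{"rot":[0,0,0],"linear":[-0.01,-0.02,0.015],"jaw":0},{"rot":[0,0,0],"linear":[0,0,0],"jaw":0}]' 60
python3 - <<'E'
from h import *
s,im=wr('w17',(190,90,470,300),2.8)
print(plan(s,(.525,-.24),DY,.23))
E
```

```text
time_s: 18.68
eef_pos: [0.507, 0.2578, 0.2183]
tool_rot: [0.707, 0.032, 0.706, -0.031]
force: [0.4, 0.5, -0.6]
width: 0.501
t 18.675 [0.507  0.2578 0.2183] F [ 0.4  0.5 -0.6] w 0.501 M [[0.002, 0.09, 0.996], [0.001, 0.996, -0.09], [-1.0, 0.001, 0.002]]
('shift', [-0.0119, -0.4942, 0.0626], 'rotx', -0.0013, 'curyaw', -5.14)
```

View pics/w17c.png

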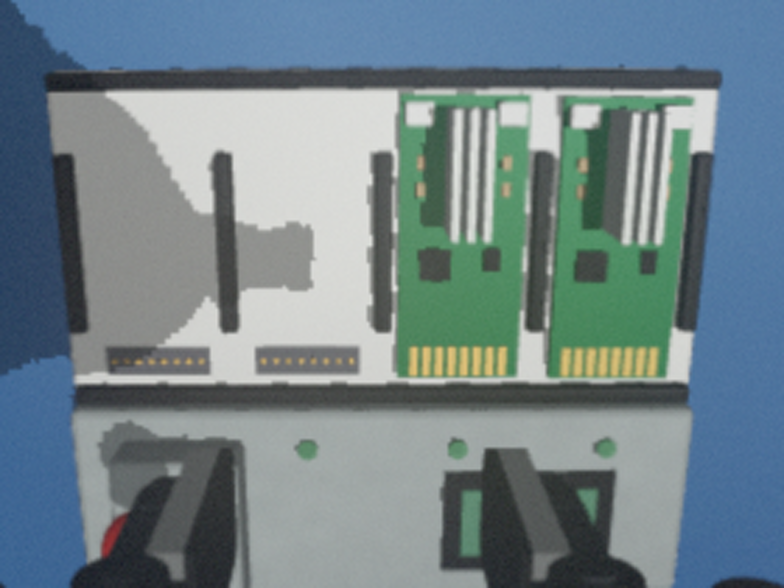

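Both boards are seated flat in nests 0 and 1. Next is the carton's board.

```bash
python3 -m inch '[{"rot":[0,0,0],"linear":[-0.012,-0.055,0.007],"jaw":0},{"rot":[0,0,0],"linear":[0,-0.055,0.007],"jaw":0},{"rot":[0,0,0],"linear":[0,-0.055,0.007],"jaw":0},{"rot":[0,0,0],"linear":[0,-0.055,0.007],"jaw":0},{"rot":[0,0,0],"linear":[0,-0.055,0.007],"jaw":0},{"rot":[0,0,0],"linear":[0,-0.055,0.007],"jaw":0},{"rot":[0,0,0],"linear":[0,-0.055,0.007],"jaw":0},{"rot":[0,0,0],"linear":[0,-0.055,0.007],"jaw":0},{"rot":[0,0,0],"linear":[0,-0.055,0.007],"jaw":0},{"rot":[0,0,0],"linear":[0,0,0],"jaw":0}]' 60
python3 - <<'E'
from h import *
s,im=wr('w18',(240,90,400,270),3.2)
E
```

```text
time_s: 19.98
eef_pos: [0.5248, -0.2424, 0.228]
tool_rot: [0.706, 0.032, 0.707, -0.032]
force: [0.0, 0.3, 0.5]
width: 0.505
t 19.975 [ 0.5248 -0.2424  0.228 ] F [0.  0.3 0.5] w 0.505 M [[-0.001, 0.091, 0.996], [0.0, 0.996, -0.091], [-1.0, 0.0, -0.001]]
```

View pics/w18.png

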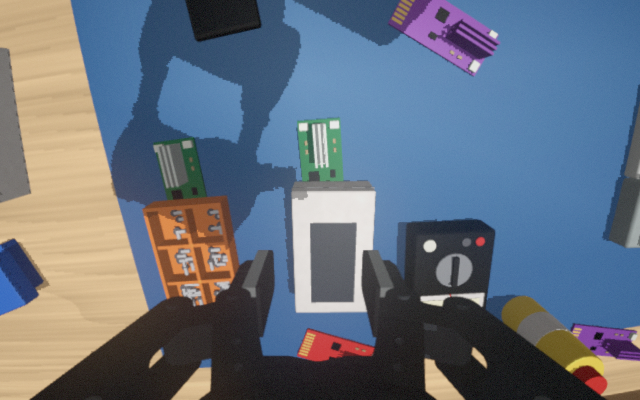

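View pics/w18c.png

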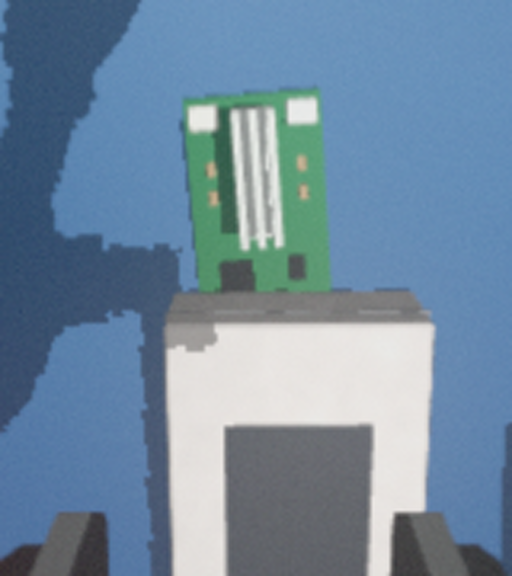

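Board C's corners are at about (297,121) and (339,118). It's turned slightly against the carton, whose front edge is at row 183.

```bash
python3 - <<'E'
from h import *
s=bpose('w18',(240,90),3.2,((184,99),(318,89)),(199,290),(329,290),(252,108),(262,247))
print(plan(s,(.482,-.2355),np.radians(-2)))
C=cam('wrist',s);f=lambda p:(p[0]/3.2+240-.34,p[1]/3.2+90-.34)
Q=ray([f((167,323)),f((432,323)),f((172,570)),f((428,515))],C,.047)[:,:2]
print('box',Q.round(4).tolist(),[np.degrees(np.arctan2(*(b-a)[::-1])) for a,b in((Q[0],Q[2]),(Q[1],Q[3]))])
E
```

```text
width 0.046501126196083535 yaw L,R,hs,rear -1.6223226453382311 -1.0620432404775193 -1.0321505969041973 -1.1402972493969088 hs len 0.04507454903097179
yaw -1.2388388275733158 hs ctr from rear [ 0.48601515 -0.23547314] from hs [ 0.48544354 -0.23534517]
('shift', [0.0001, 0.003, -0.0433], 'rotx', -0.0563, 'curyaw', -5.22)
box [[0.5274, -0.2686], [0.5353, -0.183], [0.6155, -0.277], [0.6029, -0.1871]] [np.float64(-5.503404109127493), np.float64(-3.518375454752797)]
```

```bash
python3 -m inch '[{"rot":[0,0,0],"linear":[0,0.0034,-0.0396],"jaw":0},{"rot":[-0.07,0,0],"linear":[0.05,0,0],"jaw":0},{"rot":[0,0,0],"linear":[0.055,0,0],"jaw":0},{"rot":[0,0,0],"linear":[0.05,0,0],"jaw":0},{"rot":[0,0,0],"linear":[0.03,0,0],"jaw":0},{"rot":[0,0,0],"linear":[0.02,0,0],"jaw":0},{"rot":[0,0,0],"linear":[0.010,0,0],"jaw":0},{"rot":[0,0,0],"linear":[0,0,0],"jaw":0}]' 60
python3 - <<'E'
from h import *
s,im=wr('w19')
print(plan(s,(.4857,-.2354),np.radians(-1.2),.011))
E
```

```text
time_s: 21.02
eef_pos: [0.4857, -0.232, 0.014]
tool_rot: [0.707, 0.006, 0.707, -0.006]
force: [-0.0, -0.2, 0.5]
width: 0.497
t 21.025 [ 0.4857 -0.232   0.014 ] F [-0.  -0.2  0.5] w 0.497 M [[-0.001, 0.017, 1.0], [0.001, 1.0, -0.017], [-1.0, 0.001, -0.001]]
('shift', [0.003, -0.0034, 0.0], 'rotx', 0.0037, 'curyaw', -0.99)
```

View pics/w19.png

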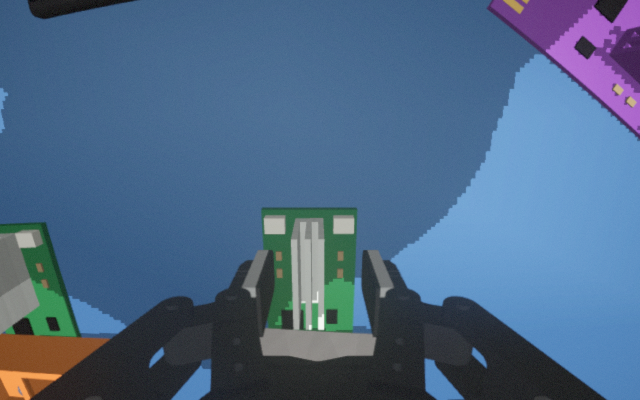

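```bash
python3 -m inch '[{"rot":[0.0035,0,0],"linear":[0.003,-0.0034,0],"jaw":0},{"rot":[0,0,0],"linear":[0,0,0],"jaw":-0.4},{"rot":[0,0,0],"linear":[0,0,0],"jaw":-1},{"rot":[0,0,0],"linear":[0,0,0],"jaw":-1},{"rot":[0,0,0],"linear":[0,0,0],"jaw":-1},{"rot":[0,0,0],"linear":[0,0,0],"jaw":-1},{"rot":[0,0,0],"linear":[0,0,0],"jaw":-1}]' 60
python3 - <<'E'
from h import *
s,im=wr('w20')
E
python3 -m inch '[{"rot":[0,0,0],"linear":[0,0,-0.001],"jaw":-1},{"rot":[0,0,0],"linear":[0,0,-0.002],"jaw":-1},{"rot":[0,0,0],"linear":[0,0,-0.003],"jaw":-1},{"rot":[0,0,0],"linear":[0,0,-0.003],"jaw":-1},{"rot":[0,0,0],"linear":[0,0,-0.003],"jaw":-1}]' 60
python3 - <<'E'
from h import *
s,im=wr('w21')
E
```

```text
time_s: 21.95
eef_pos: [0.486, -0.2366, 0.0118]
tool_rot: [0.707, 0.007, 0.707, -0.008]
force: [-0.6, -0.5, 6.9]
width: 0.148
t 21.95 [ 0.486  -0.2366  0.0118] F [-0.6 -0.5  6.9] w 0.148 M [[0.001, 0.022, 1.0], [-0.0, 1.0, -0.022], [-1.0, -0.0, 0.001]]
time_s: 22.62
eef_pos: [0.4747, -0.2367, 0.0118]
tool_rot: [0.708, 0.007, 0.706, -0.008]
force: [4.5, 0.2, 7.4]
width: 0.151
t 22.625 [ 0.4747 -0.2367  0.0118] F [4.5 0.2 7.4] w 0.151 M [[0.002, 0.022, 1.0], [-0.001, 1.0, -0.022], [-1.0, -0.001, 0.002]]
```

View pics/w21.png

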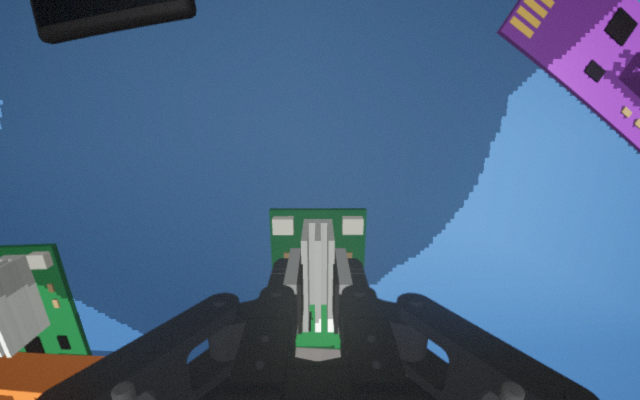

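```bash
python3 -m inch '[{"rot":[0,0,0],"linear":[0,0,-0.003],"jaw":-1},{"rot":[0,0,0],"linear":[0,0,-0.003],"jaw":-1},{"rot":[0,0,0],"linear":[0,0,-0.003],"jaw":-1},{"rot":[0,0,0],"linear":[0,0,-0.003],"jaw":-1},{"rot":[0,0,0],"linear":[0,0,-0.003],"jaw":-1},{"rot":[0,0,0],"linear":[0,0,-0.003],"jaw":-1},{"rot":[0,0,0],"linear":[0,0,-0.003],"jaw":-1},{"rot":[0,0,0],"linear":[0,0,-0.003],"jaw":-1},{"rot":[0,0,0],"linear":[0,0,-0.003],"jaw":-1}]' 60
python3 -c "
from h import *
s,im=wr('w22')"
python3 -m inch '[{"rot":[0,0,0],"linear":[0,0,-0.003],"jaw":-1},{"rot":[0,0,0],"linear":[0,0,-0.003],"jaw":-1},{"rot":[0,0,0],"linear":[0,0,-0.003],"jaw":-1},{"rot":[0,0,0],"linear":[0,0,-0.003],"jaw":-1},{"rot":[0,0,0],"linear":[0,0,-0.003],"jaw":-1},{"rot":[0,0,0],"linear":[0,0,-0.003],"jaw":-1},{"rot":[0,0,0],"linear":[0,0,-0.003],"jaw":-1},{"rot":[0,0,0],"linear":[0,0,-0.003],"jaw":-1},{"rot":[0,0,0],"linear":[0,0,-0.003],"jaw":-1},{"rot":[0,0,0],"linear":[0,0,-0.003],"jaw":-1}]' 60
python3 -c "
from h import *
s,im=wr('w23');snap('top','t23')
im=cv2.imread('pics/t23.png')[100:310,160:480];cv2.imwrite('pics/t23c.png',cv2.resize(im,None,fx=2.5,fy=2.5,interpolation=cv2.INTER_CUBIC))
print(plan(s,nest(2),DY))"
```

```text
time_s: 23.8
eef_pos: [0.4476, -0.2361, 0.0118]
tool_rot: [0.708, 0.007, 0.706, -0.008]
force: [4.5, -0.3, 7.4]
width: 0.147
t 23.8 [ 0.4476 -0.2361  0.0118] F [ 4.5 -0.3  7.4] w 0.147 M [[0.002, 0.022, 1.0], [-0.001, 1.0, -0.022], [-1.0, -0.001, 0.002]]
time_s: 25.1
eef_pos: [0.4175, -0.2355, 0.0118]
tool_rot: [0.708, 0.007, 0.706, -0.008]
force: [3.0, -0.5, 9.5]
width: 0.147
t 25.1 [ 0.4175 -0.2355  0.0118] F [ 3.  -0.5  9.5] w 0.147 M [[0.002, 0.022, 1.0], [-0.001, 1.0, -0.022], [-1.0, -0.001, 0.002]]
('shift', [-0.0005, 0.4781, 0.0435], 'rotx', 0.0668, 'curyaw', -1.24)
```

View pics/w23.png

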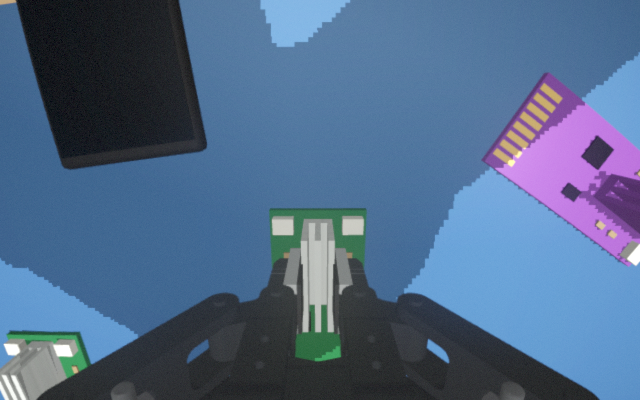

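View pics/t23c.png

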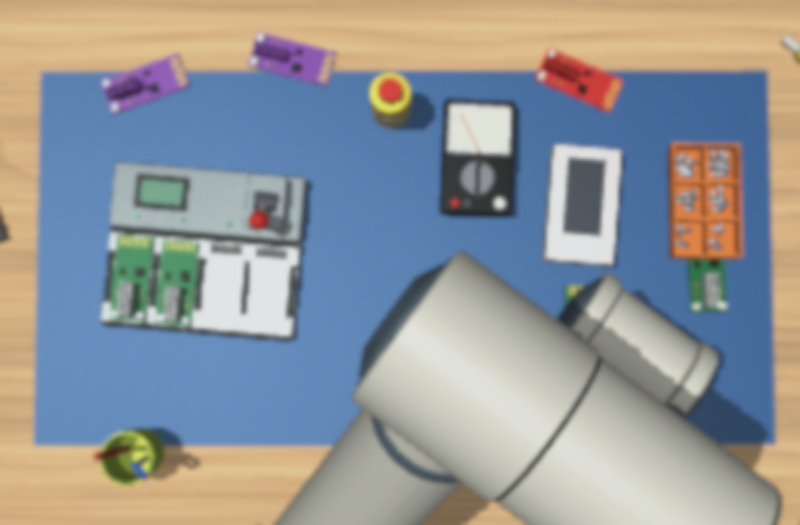

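Board C is free and the carton is unmoved. I'll carry it to nest 2.

```bash
python3 -m inch '[{"rot":[0,0,0],"linear":[-0.03,0,0],"jaw":-1},{"rot":[0,0,0],"linear":[-0.06,0,0],"jaw":-1},{"rot":[0,0,0],"linear":[-0.06,0.02,0],"jaw":-1},{"rot":[0,0,0],"linear":[0,0.055,0.005],"jaw":-1},{"rot":[0,0,0],"linear":[0,0.055,0.005],"jaw":-1},{"rot":[0,0,0],"linear":[0,0.055,0.005],"jaw":-1},{"rot":[0,0,0],"linear":[0,0.055,0.005],"jaw":-1},{"rot":[0,0,0],"linear":[0,0.055,0.005],"jaw":-1},{"rot":[0,0,0],"linear":[0,0.055,0.005],"jaw":-1},{"rot":[0,0,0],"linear":[0,0.055,0.005],"jaw":-1}]' 60
python3 -m inch '[{"rot":[0,0,0],"linear":[0,0.055,0.005],"jaw":-1},{"rot":[0.0668,0,0],"linear":[0,0.018,0.0035],"jaw":-1},{"rot":[0,0,0],"linear":[0.03,0,0],"jaw":-1},{"rot":[0,0,0],"linear":[0,0,0],"jaw":-1},{"rot":[0,0,0],"linear":[0,0,0],"jaw":-1}]' 60
python3 - <<'E'
from h import *
s,im=wr('w24')
print(plan(s,nest(2),DY,.053))
E
```

```text
time_s: 26.45
eef_pos: [0.4601, 0.1707, 0.1605]
tool_rot: [0.707, 0.008, 0.707, -0.008]
force: [1.8, -0.5, -0.8]
width: 0.151
time_s: 27.08
eef_pos: [0.4706, 0.2415, 0.1311]
tool_rot: [0.706, 0.031, 0.706, -0.031]
force: [0.2, -0.2, -0.6]
width: 0.151
t 27.075 [0.4706 0.2415 0.1311] F [ 0.2 -0.2 -0.6] w 0.151 M [[-0.0, 0.089, 0.996], [-0.0, 0.996, -0.089], [-1.0, -0.0, -0.0]]
('shift', [0.0781, 0.0002, 0.0007], 'rotx', -0.0002, 'curyaw', -5.08)
```

View pics/w24.png

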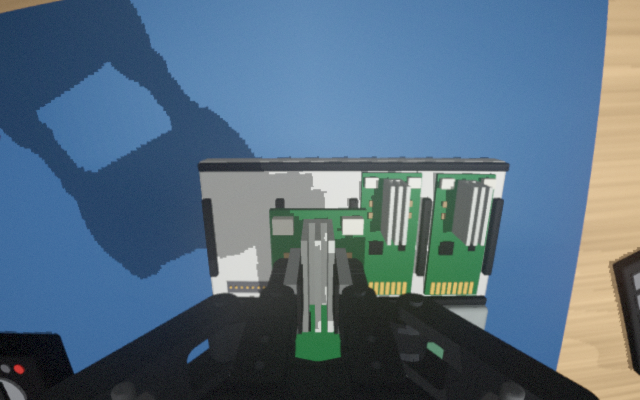

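```bash
python3 -m inch '[{"rot":[0,0,0],"linear":[0.035,-0.0006,0.0007],"jaw":-1},{"rot":[0,0,0],"linear":[0.03,0,0],"jaw":-1},{"rot":[0,0,0],"linear":[0.0125,0,0],"jaw":-1},{"rot":[0,0,0],"linear":[0,0,0],"jaw":-1},{"rot":[0,0,0],"linear":[0,0,0],"jaw":-1}]' 60
python3 - <<'E'
from h import *
s,im=wr('w25',(180,120,460,320),2.8)
print(plan(s,nest(2),DY,.0316))
E
```

```text
time_s: 27.75
eef_pos: [0.472, 0.2413, 0.0542]
tool_rot: [0.707, 0.031, 0.706, -0.031]
force: [0.4, -0.3, -0.6]
width: 0.147
t 27.75 [0.472  0.2413 0.0542] F [ 0.4 -0.3 -0.6] w 0.147 M [[0.002, 0.088, 0.996], [0.001, 0.996, -0.088], [-1.0, 0.001, 0.001]]
('shift', [0.0226, 0.0002, -0.0007], 'rotx', 0.0, 'curyaw', -5.07)
```

View pics/w25c.png

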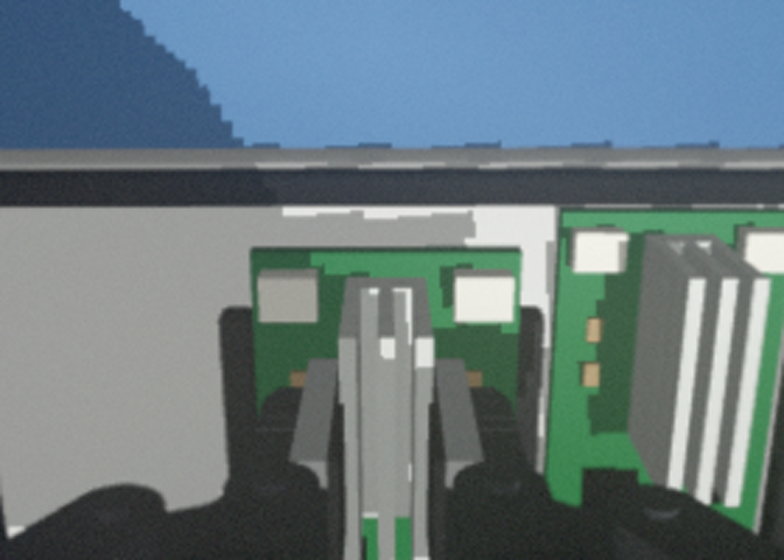

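```bash
python3 -m inch '[{"rot":[0,0,0],"linear":[0.006,-0.0008,0],"jaw":-1},{"rot":[0,0,0],"linear":[0.006,0,0],"jaw":-1},{"rot":[0,0,0],"linear":[0.006,0,0],"jaw":-1},{"rot":[0,0,0],"linear":[0.004,0,0],"jaw":-1},{"rot":[0,0,0],"linear":[0,0,0],"jaw":-1}]' 60
python3 - <<'E'
from h import *
s,im=wr('w26',(180,120,460,320),2.8)
print(plan(s,nest(2),DY,.0316))
E
```

```text
time_s: 28.42
eef_pos: [0.471, 0.2403, 0.0317]
tool_rot: [0.706, 0.031, 0.706, -0.031]
force: [-6.0, -3.1, 22.2]
width: 0.149
t 28.425 [0.471  0.2403 0.0317] F [-6.  -3.1 22.2] w 0.149 M [[0.0, 0.088, 0.996], [-0.0, 0.996, -0.088], [-1.0, -0.0, 0.0]]
('shift', [0.0001, 0.0014, 0.0001], 'rotx', 0.0002, 'curyaw', -5.06)
```

View pics/w26c.png

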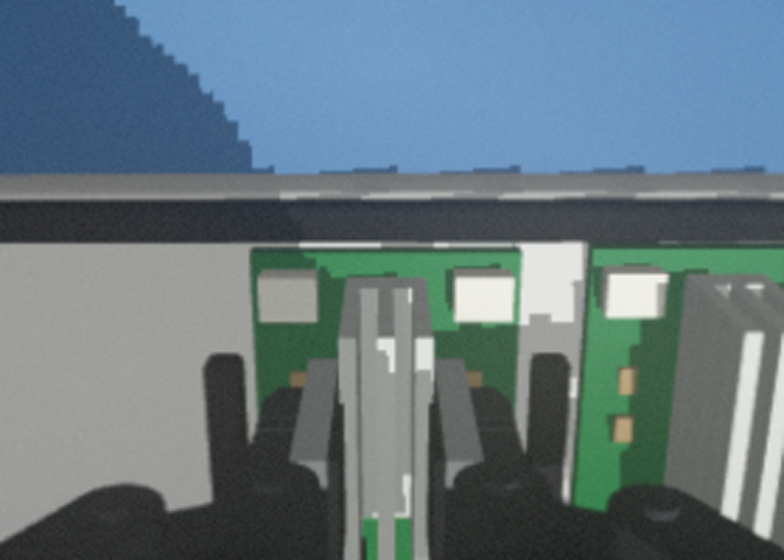

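```bash
python3 -m inch '[{"rot":[0,0,0],"linear":[0,0,0],"jaw":-0.4},{"rot":[0,0,0],"linear":[0,0,0],"jaw":-0.4},{"rot":[0,0,0],"linear":[0,0,0],"jaw":-0.4},{"rot":[0,0,0],"linear":[-0.02,0,0],"jaw":-0.4},{"rot":[0,0,0],"linear":[-0.04,0,0],"jaw":-0.4},{"rot":[0,0,0],"linear":[-0.06,0,0],"jaw":0},{"rot":[0,0,0],"linear":[-0.06,0,0.02],"jaw":0},{"rot":[0,0,0],"linear":[-0.01,0,0.015],"jaw":0},{"rot":[0,0,0],"linear":[0,0,0],"jaw":0}]' 60
python3 - <<'E'
from h import *
s,im=wr('w27',(190,90,470,300),2.8)
print(plan(s,(.53,-.40),DY,.23))
E
```

```text
time_s: 29.6
eef_pos: [0.5068, 0.2373, 0.2209]
tool_rot: [0.707, 0.032, 0.706, -0.031]
force: [-0.5, 0.0, -0.1]
width: 0.503
t 29.6 [0.5068 0.2373 0.2209] F [-0.5  0.  -0.1] w 0.503 M [[0.002, 0.089, 0.996], [0.001, 0.996, -0.089], [-1.0, 0.001, 0.002]]
('shift', [-0.0094, -0.6327, 0.0798], 'rotx', -0.0004, 'curyaw', -5.09)
```

View pics/w27c.png

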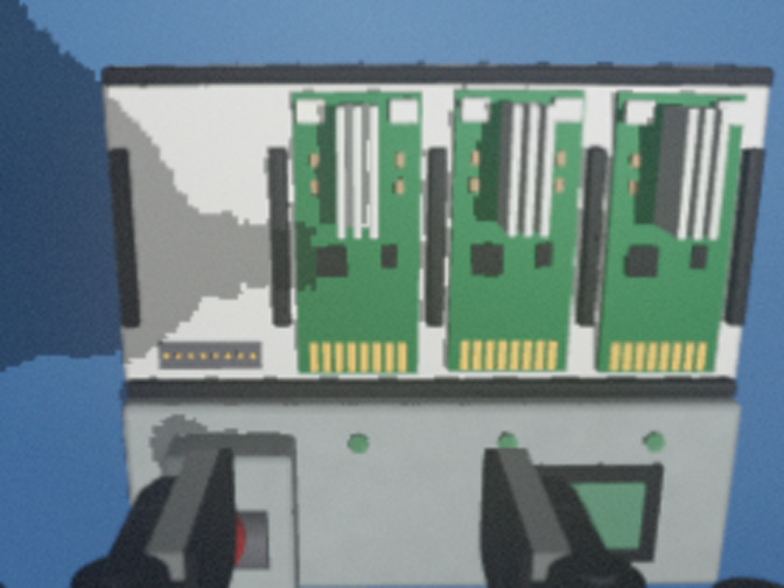

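Three boards are seated. The last is the tray's board.

```bash
python3 -m inch '[{"rot":[0,0,0],"linear":[-0.009,-0.053,0.0067],"jaw":0},{"rot":[0,0,0],"linear":[0,-0.053,0.0067],"jaw":0},{"rot":[0,0,0],"linear":[0,-0.053,0.0067],"jaw":0},{"rot":[0,0,0],"linear":[0,-0.053,0.0067],"jaw":0},{"rot":[0,0,0],"linear":[0,-0.053,0.0067],"jaw":0},{"rot":[0,0,0],"linear":[0,-0.053,0.0067],"jaw":0},{"rot":[0,0,0],"linear":[0,-0.053,0.0067],"jaw":0},{"rot":[0,0,0],"linear":[0,-0.053,0.0067],"jaw":0},{"rot":[0,0,0],"linear":[0,-0.053,0.0067],"jaw":0},{"rot":[0,0,0],"linear":[0,-0.053,0.0067],"jaw":0}]' 60
python3 -m inch '[{"rot":[0,0,0],"linear":[0,-0.053,0.0067],"jaw":0},{"rot":[0,0,0],"linear":[0,-0.05,0.0067],"jaw":0},{"rot":[0,0,0],"linear":[0,0,0],"jaw":0},{"rot":[0,0,0],"linear":[0,0,0],"jaw":0}]' 60
python3 - <<'E'
from h import *
s,im=wr('w28',(240,90,400,270),3.2)
E
```

```text
time_s: 30.9
eef_pos: [0.5247, -0.2973, 0.2276]
tool_rot: [0.706, 0.032, 0.707, -0.031]
force: [0.7, 0.2, 1.2]
width: 0.498
time_s: 31.4
eef_pos: [0.5294, -0.3991, 0.2277]
tool_rot: [0.706, 0.032, 0.707, -0.031]
force: [-0.6, 0.4, 0.0]
width: 0.498
t 31.4 [ 0.5294 -0.3991  0.2277] F [-0.6  0.4  0. ] w 0.498 M [[-0.002, 0.088, 0.996], [0.002, 0.996, -0.088], [-1.0, 0.002, -0.002]]
```

View pics/w28.png

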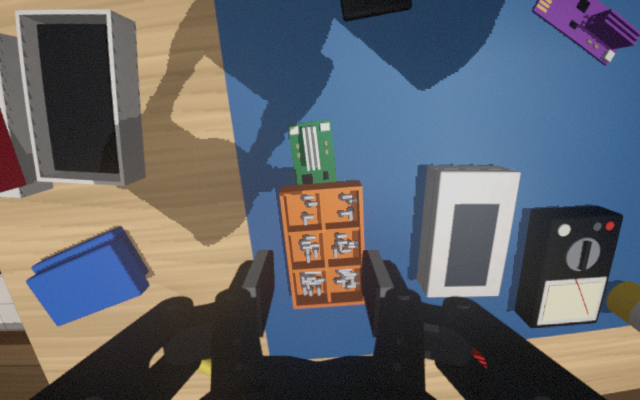

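View pics/w28c.png

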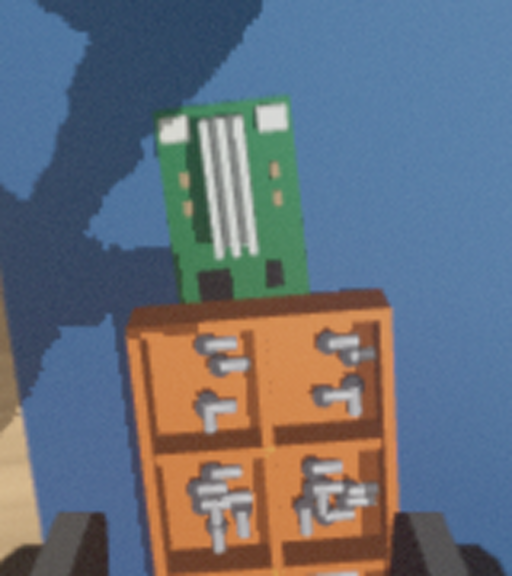

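Board B's rear corners are at about (288,124) and (331,120), and the tray edge is at row 183.

```bash
python3 - <<'E'
from h import *
s=bpose('w28',(240,90),3.2,((155,109),(290,96)),(181,302),(309,292),(221,118),(237,254))
print(plan(s,(.486,-.394),np.radians(-1)))
E
```

```text
width 0.047034827110223686 yaw L,R,hs,rear 1.3812926292391252 1.150888295288975 1.32493892240609 0.16662880854943296 hs len 0.04441722961772458
yaw 1.28570661564473 hs ctr from rear [ 0.4922794  -0.40085051] from hs [ 0.49166101 -0.40112772]
('shift', [0.0001, 0.0013, -0.0437], 'rotx', -0.071, 'curyaw', -5.07)
```

```bash
python3 -m inch '[{"rot":[0,0,0],"linear":[0,-0.0052,-0.0371],"jaw":0},{"rot":[-0.108,0,0],"linear":[0,0,0],"jaw":0},{"rot":[0,0,0],"linear":[0.05,0,0],"jaw":0},{"rot":[0,0,0],"linear":[0.05,0,0],"jaw":0},{"rot":[0,0,0],"linear":[0.05,0,0],"jaw":0},{"rot":[0,0,0],"linear":[0.035,0,0],"jaw":0},{"rot":[0,0,0],"linear":[0.02,0,0],"jaw":0},{"rot":[0,0,0],"linear":[0.010,0,0],"jaw":0},{"rot":[0,0,0],"linear":[0,0,0],"jaw":0}]' 60
python3 - <<'E'
from h import *
s,im=wr('w29')
print(plan(s,(.492,-.401),np.radians(1.1),.011))
E
```

```text
time_s: 32.58
eef_pos: [0.4927, -0.4014, 0.0143]
tool_rot: [0.707, -0.007, 0.707, 0.007]
force: [0.7, -0.8, 1.0]
width: 0.499
t 32.575 [ 0.4927 -0.4014  0.0143] F [ 0.7 -0.8  1. ] w 0.499 M [[-0.001, -0.02, 1.0], [0.001, 1.0, 0.02], [-1.0, 0.001, -0.001]]
('shift', [0.0033, 0.0004, -0.0007], 'rotx', 0.0012, 'curyaw', 1.17)
```

View pics/w29.png

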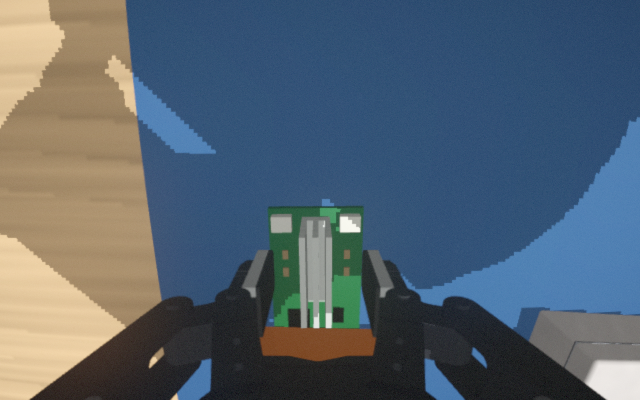

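```bash
python3 -m inch '[{"rot":[0,0,0],"linear":[0.003,0,-0.0007],"jaw":0},{"rot":[0,0,0],"linear":[0,0,0],"jaw":-0.4},{"rot":[0,0,0],"linear":[0,0,0],"jaw":-1},{"rot":[0,0,0],"linear":[0,0,0],"jaw":-1},{"rot":[0,0,0],"linear":[0,0,0],"jaw":-1},{"rot":[0,0,0],"linear":[0,0,0],"jaw":-1},{"rot":[0,0,0],"linear":[0,0,0],"jaw":-1}]' 60
python3 -c "
from h import *
s,im=wr('w30')"
python3 -m inch '[{"rot":[0,0,0],"linear":[0,0,-0.001],"jaw":-1},{"rot":[0,0,0],"linear":[0,0,-0.002],"jaw":-1},{"rot":[0,0,0],"linear":[0,0,-0.003],"jaw":-1},{"rot":[0,0,0],"linear":[0,0,-0.003],"jaw":-1},{"rot":[0,0,0],"linear":[0,0,-0.003],"jaw":-1}]' 60
python3 -c "
from h import *
s,im=wr('w31')"
```

```text
time_s: 33.5
eef_pos: [0.4921, -0.4025, 0.0119]
tool_rot: [0.707, -0.007, 0.707, 0.007]
force: [-1.4, 0.6, 7.0]
width: 0.15
t 33.5 [ 0.4921 -0.4025  0.0119] F [-1.4  0.6  7. ] w 0.15 M [[0.001, -0.02, 1.0], [-0.001, 1.0, 0.02], [-1.0, -0.001, 0.001]]
time_s: 34.17
eef_pos: [0.4805, -0.4031, 0.0119]
tool_rot: [0.708, -0.007, 0.707, 0.006]
force: [3.4, 0.1, 5.7]
width: 0.147
t 34.175 [ 0.4805 -0.4031  0.0119] F [3.4 0.1 5.7] w 0.147 M [[0.001, -0.02, 1.0], [-0.001, 1.0, 0.02], [-1.0, -0.001, 0.001]]
```

View pics/w31.png

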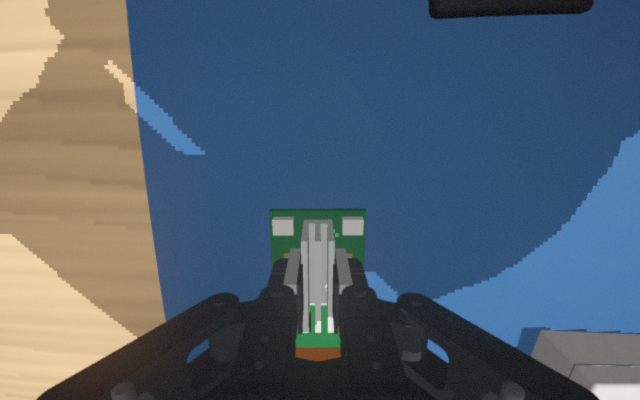

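```bash
python3 -m inch '[{"rot":[0,0,0],"linear":[0,0,-0.003],"jaw":-1},{"rot":[0,0,0],"linear":[0,0,-0.003],"jaw":-1},{"rot":[0,0,0],"linear":[0,0,-0.003],"jaw":-1},{"rot":[0,0,0],"linear":[0,0,-0.003],"jaw":-1},{"rot":[0,0,0],"linear":[0,0,-0.003],"jaw":-1},{"rot":[0,0,0],"linear":[0,0,-0.003],"jaw":-1},{"rot":[0,0,0],"linear":[0,0,-0.003],"jaw":-1},{"rot":[0,0,0],"linear":[0,0,-0.003],"jaw":-1},{"rot":[0,0,0],"linear":[0,0,-0.003],"jaw":-1}]' 60
python3 -c "
from h import *
s,im=wr('w32')"
python3 -m inch '[{"rot":[0,0,0],"linear":[0,0,-0.003],"jaw":-1},{"rot":[0,0,0],"linear":[0,0,-0.003],"jaw":-1},{"rot":[0,0,0],"linear":[0,0,-0.003],"jaw":-1},{"rot":[0,0,0],"linear":[0,0,-0.003],"jaw":-1},{"rot":[0,0,0],"linear":[0,0,-0.003],"jaw":-1},{"rot":[0,0,0],"linear":[0,0,-0.003],"jaw":-1},{"rot":[0,0,0],"linear":[0,0,-0.003],"jaw":-1},{"rot":[0,0,0],"linear":[0,0,-0.003],"jaw":-1},{"rot":[0,0,0],"linear":[0,0,-0.003],"jaw":-1},{"rot":[0,0,0],"linear":[0,0,-0.003],"jaw":-1}]' 60
python3 -c "
from h import *
s,im=wr('w33');snap('top','t33')
im=cv2.imread('pics/t33.png')[100:310,160:480];cv2.imwrite('pics/t33c.png',cv2.resize(im,None,fx=2.5,fy=2.5,interpolation=cv2.INTER_CUBIC))
print(plan(s,nest(3),DY))"
```

```text
time_s: 35.35
eef_pos: [0.4535, -0.4036, 0.0119]
tool_rot: [0.708, -0.007, 0.707, 0.006]
force: [3.5, -0.0, 6.3]
width: 0.151
t 35.35 [ 0.4535 -0.4036  0.0119] F [ 3.5 -0.   6.3] w 0.151 M [[0.001, -0.019, 1.0], [-0.001, 1.0, 0.019], [-1.0, -0.001, 0.001]]
time_s: 36.65
eef_pos: [0.4234, -0.4042, 0.0119]
tool_rot: [0.707, -0.007, 0.707, 0.006]
force: [3.3, -0.2, 6.9]
width: 0.148
t 36.65 [ 0.4234 -0.4042  0.0119] F [ 3.3 -0.2  6.9] w 0.148 M [[0.001, -0.019, 1.0], [-0.001, 1.0, 0.019], [-1.0, -0.001, 0.001]]
('shift', [-0.0007, 0.5851, 0.054], 'rotx', 0.108, 'curyaw', 1.12)
```

View pics/w33.png

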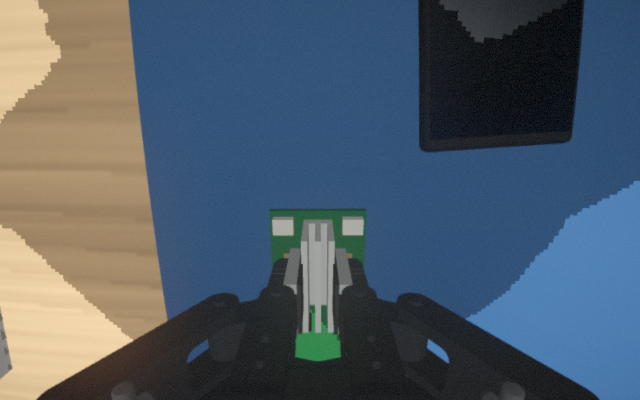

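View pics/t33c.png

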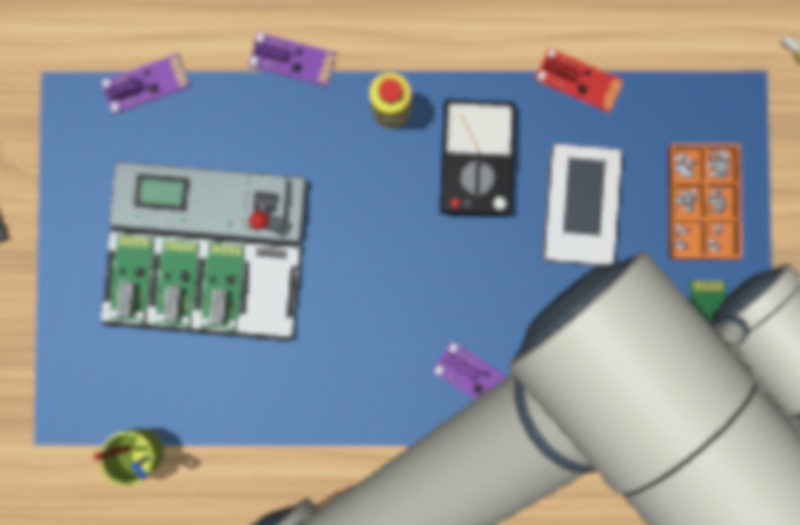

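Board B is free and the tray is unmoved. I'll carry it lower this time, to nest 3.

```bash
python3 -m inch '[{"rot":[0,0,0],"linear":[-0.03,0,0],"jaw":-1},{"rot":[0,0,0],"linear":[-0.05,0,0],"jaw":-1},{"rot":[0,0,0],"linear":[0,0.03,0.0],"jaw":-1},{"rot":[0,0,0],"linear":[0,0.05,0.005],"jaw":-1},{"rot":[0,0,0],"linear":[0,0.05,0.005],"jaw":-1},{"rot":[0,0,0],"linear":[0,0.05,0.005],"jaw":-1},{"rot":[0,0,0],"linear":[0,0.05,0.005],"jaw":-1},{"rot":[0,0,0],"linear":[0,0.05,0.005],"jaw":-1},{"rot":[0,0,0],"linear":[0,0.05,0.005],"jaw":-1},{"rot":[0,0,0],"linear":[0,0.05,0.005],"jaw":-1}]' 60
python3 -m inch '[{"rot":[0,0,0],"linear":[0,0.05,0.005],"jaw":-1},{"rot":[0,0,0],"linear":[0,0.05,0.005],"jaw":-1},{"rot":[0,0,0],"linear":[0,0.05,0.005],"jaw":-1},{"rot":[0.054,0,0],"linear":[0,0.05,0.004],"jaw":-1},{"rot":[0.054,0,0],"linear":[0,0.005,0],"jaw":-1},{"rot":[0,0,0],"linear":[0,0,0],"jaw":-1},{"rot":[0,0,0],"linear":[0,0,0],"jaw":-1}]' 60
python3 - <<'E'
from h import *
s,im=wr('w34')
print(plan(s,nest(3),DY,.053))
E
```

```text
time_s: 38.0
eef_pos: [0.4503, -0.0216, 0.0914]
tool_rot: [0.707, -0.007, 0.707, 0.007]
force: [1.6, 0.5, -0.6]
width: 0.148
time_s: 38.88
eef_pos: [0.4656, 0.1817, 0.0913]
tool_rot: [0.706, 0.031, 0.707, -0.031]
force: [-0.0, -0.5, 0.7]
width: 0.148
t 38.875 [0.4656 0.1817 0.0913] F [-0.  -0.5  0.7] w 0.148 M [[-0.0, 0.088, 0.996], [-0.0, 0.996, -0.088], [-1.0, -0.0, -0.0]]
('shift', [0.0383, 0.0002, 0.0004], 'rotx', 0.0007, 'curyaw', -5.03)
```

View pics/w34.png

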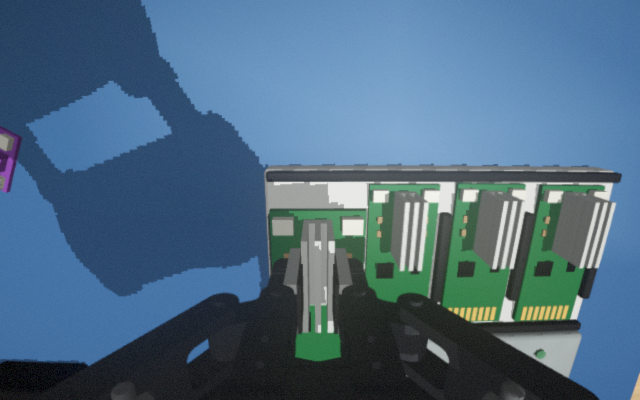

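```bash
python3 -m inch '[{"rot":[0,0,0],"linear":[0.02,-0.0005,0.0004],"jaw":-1},{"rot":[0,0,0],"linear":[0.018,0,0],"jaw":-1},{"rot":[0,0,0],"linear":[0,0,0],"jaw":-1},{"rot":[0,0,0],"linear":[0,0,0],"jaw":-1}]' 60
python3 - <<'E'
from h import *
s,im=wr('w35',(180,120,460,320),2.8)
print(plan(s,nest(3),DY,.0316))
E
```

```text
time_s: 39.42
eef_pos: [0.4664, 0.1815, 0.0539]
tool_rot: [0.707, 0.031, 0.706, -0.031]
force: [0.7, 0.5, -1.7]
width: 0.148
t 39.425 [0.4664 0.1815 0.0539] F [ 0.7  0.5 -1.7] w 0.148 M [[0.0, 0.089, 0.996], [0.0, 0.996, -0.089], [-1.0, 0.0, 0.0]]
('shift', [0.0223, 0.0004, -0.0004], 'rotx', -0.0003, 'curyaw', -5.08)
```

View pics/w35c.png

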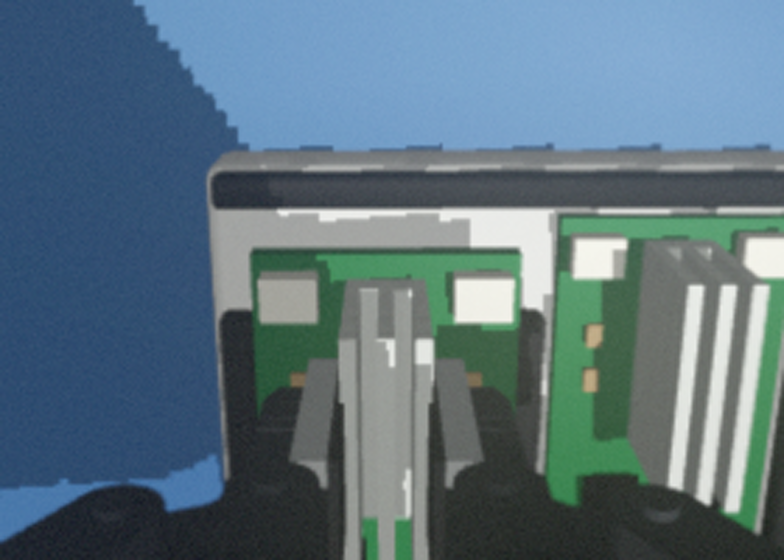

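```bash
python3 -m inch '[{"rot":[0,0,0],"linear":[0.006,-0.0007,0.0003],"jaw":-1},{"rot":[0,0,0],"linear":[0.006,0,0],"jaw":-1},{"rot":[0,0,0],"linear":[0.006,0,0],"jaw":-1},{"rot":[0,0,0],"linear":[0.004,0,0],"jaw":-1},{"rot":[0,0,0],"linear":[0,0,0],"jaw":-1}]' 60
python3 - <<'E'
from h import *
s,im=wr('w36',(180,120,460,320),2.8)
print(plan(s,nest(3),DY,.0316))
E
```

```text
time_s: 40.1
eef_pos: [0.4663, 0.1811, 0.0315]
tool_rot: [0.706, 0.031, 0.706, -0.031]
force: [-2.3, -0.2, 11.0]
width: 0.15
t 40.1 [0.4663 0.1811 0.0315] F [-2.3 -0.2 11. ] w 0.15 M [[0.0, 0.088, 0.996], [0.0, 0.996, -0.088], [-1.0, 0.0, 0.0]]
('shift', [-0.0001, 0.0007, -0.0004], 'rotx', 0.0002, 'curyaw', -5.06)
```

View pics/w36c.png

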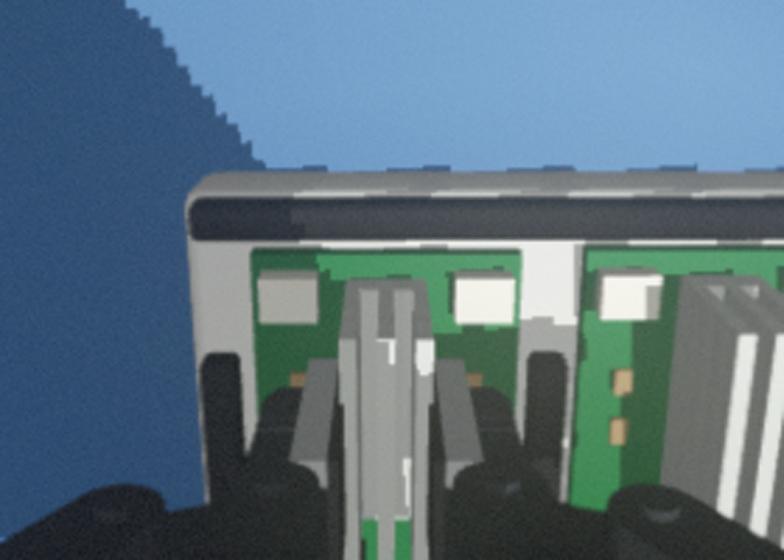

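```bash
python3 -m inch '[{"rot":[0,0,0],"linear":[0,0,0],"jaw":-0.4},{"rot":[0,0,0],"linear":[0,0,0],"jaw":-0.4},{"rot":[0,0,0],"linear":[0,0,0],"jaw":-0.4},{"rot":[0,0,0],"linear":[-0.02,0,0],"jaw":-0.4},{"rot":[0,0,0],"linear":[-0.04,0,0],"jaw":-0.4},{"rot":[0,0,0],"linear":[-0.06,0,0],"jaw":-0.4},{"rot":[0,0,0],"linear":[-0.06,0.04,0.01],"jaw":-1},{"rot":[0,0,0],"linear":[-0.01,0.04,0.01],"jaw":-1},{"rot":[0,0,0],"linear":[0,0,0],"jaw":-1}]' 60
python3 - <<'E'
from h import *
s,im=wr('w37',(190,80,470,290),2.8)
E
```

```text
time_s: 41.28
eef_pos: [0.4925, 0.2557, 0.214]
tool_rot: [0.707, 0.031, 0.705, -0.03]
force: [-0.2, -0.3, -0.5]
width: 0.001
t 41.275 [0.4925 0.2557 0.214 ] F [-0.2 -0.3 -0.5] w 0.001 M [[0.003, 0.086, 0.996], [0.001, 0.996, -0.086], [-1.0, 0.002, 0.003]]
```

View pics/w37.png

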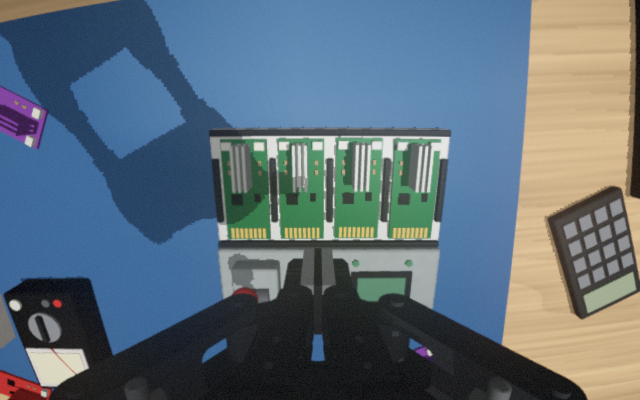

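View pics/w37c.png

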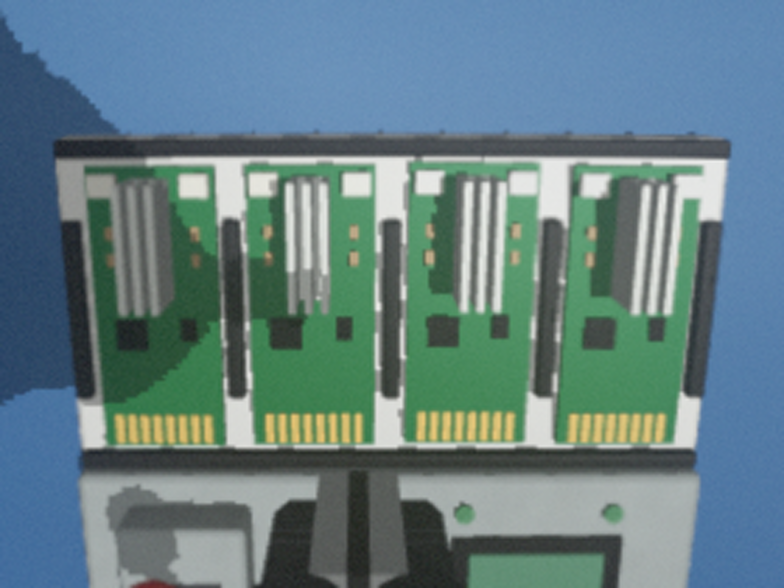

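All four boards sit in their nests with white margins all round, and the tongues are over the pins. Next come a numeric check and the ball position (seen at (230,270) in w1).

```bash
python3 - <<'E'
from h import *
ex=np.array([np.cos(DY),np.sin(DY)]);ey=np.array([-ex[1],ex[0]])
def dk(Q):Q=Q[:,:2]-DC;return np.c_[Q@ex,Q@ey]
im=cv2.imread('pics/w1.png');m=cv2.inRange(cv2.cvtColor(im,cv2.COLOR_BGR2HSV),(0,150,90),(6,255,255));m[:240]=0;m[300:]=0;m[:,:205]=0;m[:,260:]=0
u=cv2.minEnclosingCircle(cv2.findNonZero(m));print('ball px',u,dk(ray([u[0]],cam('wrist',SW1),.105)).round(4))
s=json.load(open('pics/w37.json'));C=cam('wrist',s)
f=lambda p:(p[0]/2.8+190-.32,p[1]/2.8+80-.32)
for k,p in {3:((85,168),(212,167),(225,442),(105,443)),2:((246,165),(376,165),(373,442),(256,443)),1:((406,163),(540,163),(523,441),(403,442)),0:((570,165),(703,166),(675,441),(555,442))}.items():
    Q=dk(ray([f(x) for x in p],C,.024));print(k,'ctr off mm',((Q.mean(0)-[0,[.09,.03,-.03,-.09][k]])*1000).round(1),'len',round(np.linalg.norm(Q[:2].mean(0)-Q[2:].mean(0))*1000,1))
print(plan(s,DC+.042*ex-.08*ey,DY,.093))
E
```

```text
ball px ((228.20745849609375, 269.69403076171875), 12.365165710449219) [[ 0.0836 -0.0792]]
3 ctr off mm [-0.1  0.2] len 107.9
2 ctr off mm [-0.5 -0.2] len 108.5
1 ctr off mm [-1.2 -1. ] len 108.9
0 ctr off mm [-0.8 -0.4] len 108.6
('shift', [0.121, -0.0662, 0.0496], 'rotx', 0.0021, 'curyaw', -4.95)
```

All centres are within 1.6 mm, and the ball is where the spec puts it. I'm positioning the shut fingers in front of the lever.

```bash
python3 -m inch '[{"rot":[0,0,0],"linear":[0,-0.033,0.012],"jaw":-1},{"rot":[0.002,0,0],"linear":[0,-0.033,0.012],"jaw":-1},{"rot":[0,0,0],"linear":[0.05,0,0],"jaw":-1},{"rot":[0,0,0],"linear":[0.05,0,0],"jaw":-1},{"rot":[0,0,0],"linear":[0.02,0,0.01],"jaw":-1},{"rot":[0,0,0],"linear":[0,0,0],"jaw":-1}]' 60
python3 - <<'E'
from h import *
s,im=wr('w38')
ex=np.array([np.cos(DY),np.sin(DY)]);ey=np.array([-ex[1],ex[0]])
print(plan(s,DC+.042*ex-.08*ey,DY,.093))
E
```

```text
time_s: 42.08
eef_pos: [0.5183, 0.1837, 0.0912]
tool_rot: [0.705, 0.032, 0.708, -0.033]
force: [-0.1, 0.7, 0.1]
width: 0.001
t 42.075 [0.5183 0.1837 0.0912] F [-0.1  0.7  0.1] w 0.001 M [[-0.004, 0.091, 0.996], [-0.001, 0.996, -0.091], [-1.0, -0.001, -0.004]]
('shift', [-0.0019, 0.0036, 0.0181], 'rotx', -0.0028, 'curyaw', -5.23)
```

View pics/w38.png

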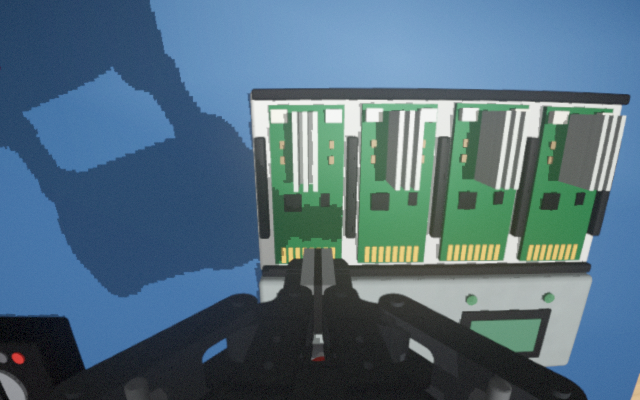

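```bash
python3 -m inch '[{"rot":[0,0,0],"linear":[0,0.0036,0.014],"jaw":-1},{"rot":[0,0,0],"linear":[0,0,0.010],"jaw":-1},{"rot":[0,0,0],"linear":[0,0,0.008],"jaw":-1},{"rot":[0,0,0],"linear":[0,0,0.008],"jaw":-1},{"rot":[0,0,0],"linear":[0,0,0.008],"jaw":-1},{"rot":[0,0,0],"linear":[0,0,0.008],"jaw":-1}]' 60
python3 -m inch '[{"rot":[0,0,0],"linear":[0,0,0.008],"jaw":-1},{"rot":[0,0,0],"linear":[0,0,0.008],"jaw":-1},{"rot":[0,0,0],"linear":[0,0,0.008],"jaw":-1}]' 60
python3 - <<'E'
from h import *
s,im=wr('w39');snap('scene','s39')
ex=np.array([np.cos(DY),np.sin(DY)]);ey=np.array([-ex[1],ex[0]])
d=s['eef_pos'][:2]-DC;print(d@ex,d@ey)
im=cv2.imread('pics/s39.png')[200:380,280:500];cv2.imwrite('pics/s39c.png',cv2.resize(im,None,fx=3,fy=3))
E
```

```text
time_s: 42.88
eef_pos: [0.576, 0.1832, 0.0928]
tool_rot: [0.706, 0.032, 0.706, -0.032]
force: [-1.6, 0.3, 1.5]
width: -0.003
time_s: 43.25
eef_pos: [0.6, 0.181, 0.0928]
tool_rot: [0.706, 0.032, 0.706, -0.032]
force: [-1.0, 0.5, -0.2]
width: 0.001
t 43.25 [0.6    0.181  0.0928] F [-1.   0.5 -0.2] w 0.001 M [[0.0, 0.09, 0.996], [-0.0, 0.996, -0.09], [-1.0, -0.0, 0.0]]
0.10555804757253374 -0.07896900244608966
```

View pics/s39c.png

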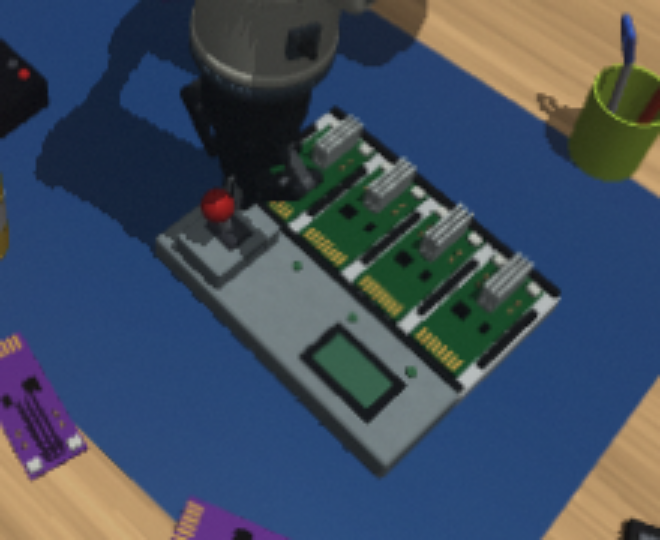

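The lever is already leaning back. I'll push the rest of the way in small steps, watching the force.

```bash
python3 -m inch '[{"rot":[0,0,0],"linear":[0,0,0.004],"jaw":-1},{"rot":[0,0,0],"linear":[0,0,0.003],"jaw":-1},{"rot":[0,0,0],"linear":[0,0,0],"jaw":-1}]' 60
python3 -m inch '[{"rot":[0,0,0],"linear":[0,0,0.003],"jaw":-1},{"rot":[0,0,0],"linear":[0,0,0],"jaw":-1}]' 60
```

```text
time_s: 43.72
eef_pos: [0.6066, 0.1804, 0.0928]
tool_rot: [0.706, 0.032, 0.706, -0.032]
force: [0.0, -0.1, 0.0]
width: 0.0
time_s: 43.98
eef_pos: [0.6096, 0.1802, 0.0929]
tool_rot: [0.706, 0.032, 0.706, -0.032]
force: [-0.4, -0.3, -1.1]
width: 0.0
```

```bash
python3 -m inch '[{"rot":[0,0,0],"linear":[0,0,0.003],"jaw":-1},{"rot":[0,0,0],"linear":[0,0,0],"jaw":-1}]' 60
python3 -m inch '[{"rot":[0,0,0],"linear":[0,0,-0.02],"jaw":-1},{"rot":[0,0,0],"linear":[-0.02,0,-0.04],"jaw":-1},{"rot":[0,0,0],"linear":[-0.06,0,-0.04],"jaw":-1},{"rot":[0,0,0],"linear":[-0.06,0,-0.04],"jaw":-1},{"rot":[0,0,0],"linear":[-0.02,0.05,0.0],"jaw":-1},{"rot":[0,0,0],"linear":[0,0.05,0.0],"jaw":-1},{"rot":[0,0,0],"linear":[0,0,0.0],"jaw":-1}]' 60
python3 - <<'E'
from h import *
s,im=wr('w40');snap('scene','s40');snap('top','t40')
im=cv2.imread('pics/s40.png')[200:380,280:500];cv2.imwrite('pics/s40c.png',cv2.resize(im,None,fx=3,fy=3))
im=cv2.imread('pics/t40.png')[100:310,160:480];cv2.imwrite('pics/t40c.png',cv2.resize(im,None,fx=2.5,fy=2.5))
E
```

```text
time_s: 44.22
eef_pos: [0.6125, 0.1799, 0.0928]
tool_rot: [0.706, 0.032, 0.706, -0.032]
force: [-0.9, 0.0, -0.1]
width: 0.003
time_s: 45.1
eef_pos: [0.4929, 0.2941, 0.2373]
tool_rot: [0.707, 0.031, 0.706, -0.03]
force: [-0.1, -0.9, -0.1]
width: -0.003
t 45.1 [0.4929 0.2941 0.2373] F [-0.1 -0.9 -0.1] w -0.003 M [[0.002, 0.087, 0.996], [0.001, 0.996, -0.087], [-1.0, 0.001, 0.002]]
```

View pics/s40c.png

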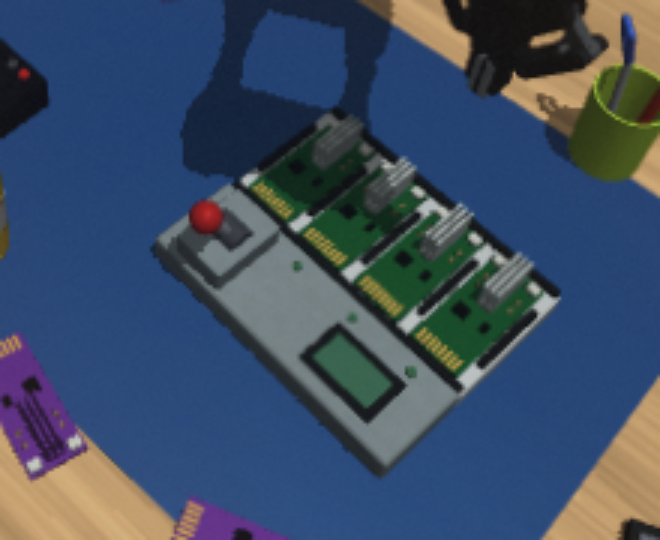

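View pics/t40c.png

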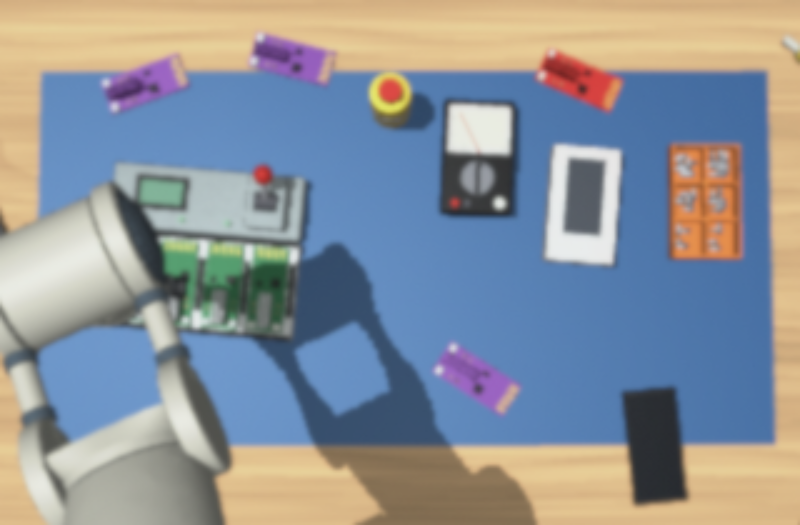

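View pics/w40.png

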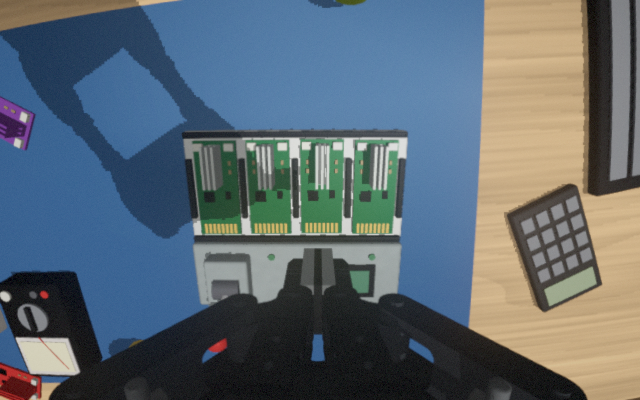

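The ball now leans back, at about (263,175) in the top crop and (206,217) in the scene crop. I'll triangulate it, and compare the bystanders and covers with the start.

```bash
python3 - <<'E'
from h import *
ex=np.array([np.cos(DY),np.sin(DY)]);ey=np.array([-ex[1],ex[0]])
def red(fn,b):
    im=cv2.imread(fn);m=cv2.inRange(cv2.cvtColor(im,cv2.COLOR_BGR2HSV),(0,140,80),(7,255,255));mm=np.zeros_like(m);mm[b[1]:b[3],b[0]:b[2]]=m[b[1]:b[3],b[0]:b[2]]
    c,r=cv2.minEnclosingCircle(cv2.findNonZero(mm));print(fn,c,r);return c
a=red('pics/t40.png',(250,155,285,200));b=red('pics/s40.png',(330,255,375,290))
A,B=cam('top'),cam('scene')
un=lambda c,C:cv2.undistortPoints(np.array([[c]],float),C[0],C[1]).reshape(2,1)
P=cv2.triangulatePoints(np.c_[A[2],A[3]],np.c_[B[2],B[3]],un(a,A),un(b,B));P=(P[:3]/P[3]).ravel()
d=P[:2]-DC;print('ball dock',d@ex,d@ey,P[2])
g0=cv2.imread('pics/t0.png',0).astype(np.float32);g1=cv2.imread('pics/t40.png',0).astype(np.float32)
for n,(x0,y0,x1,y1) in dict(meter=(332,134,374,186),box=(374,152,414,210),tray=(424,152,462,206),can=(303,125,332,150),phone=(404,250,440,305)).items():
    print(n,np.round(cv2.phaseCorrelate(g0[y0:y1,x0:x1].copy(),g1[y0:y1,x0:x1].copy(),cv2.createHanningWindow((x1-x0,y1-y0),cv2.CV_32F)),2))
E
```

```text
pics/t40.png (264.5909118652344, 170.0454559326172) 2.591404676437378
pics/s40.png (349.5, 271.5) 3.5356338024139404
ball dock 0.1401574184143237 -0.07919942750551888 0.10754159678481685Traceback (most recent call last):
  File "<stdin>", line 13, in <module>
    return _wrapfunc(a, 'round', decimals=decimals, out=out)
    return _wrapit(obj, method, *args, **kwds)
    conv = _array_converter(obj)
ValueError: setting an array element with a sequence. The requested array has an inhomogeneous shape after 1 dimensions. The detected shape was (2,) + inhomogeneous part.
```

```bash
python3 - <<'E'
from h import *
g0=cv2.imread('pics/t0.png',0).astype(np.float32);g1=cv2.imread('pics/t40.png',0).astype(np.float32)
for n,(x0,y0,x1,y1) in dict(meter=(332,134,374,186),box=(374,152,414,210),tray=(424,152,462,206),can=(303,125,332,150),phone=(404,250,440,305)).items():
    print(n,cv2.phaseCorrelate(g0[y0:y1,x0:x1].copy(),g1[y0:y1,x0:x1].copy(),cv2.createHanningWindow((x1-x0,y1-y0),cv2.CV_32F)))
print(sense()['time_s'],sense()['force'])
print(sign_off())
E
```

```text
meter ((0.4806084525213734, 0.67469915991364), 0.9307152100551276)
box ((-0.09596148074817634, 0.640281397060658), 0.9772741252183914)
tray ((-0.05349055717407225, 0.38175101454044125), 0.7741708366959184)
can ((-0.08323914260447296, 0.5224265387383671), 1.0239429346720377)
phone ((0.10561542889023912, -0.12986438599778083), 1.012749473253886)
45.25 [ 0.49545159 -0.64341064  0.35438011]
the job is handed in; nothing more can be done
None
```

All four boards are seated in the dock, the power lever is on, and I handed the job in at 45 s of robot time. `sign_off()` gave no verdict.

- **Boards:** I seated the loose board in nest 0. I then drew the meter's, carton's and tray's boards out level and slowly (3–5 N drag) and seated them in nests 1, 2 and 3. After that I pushed the lever over.
- **Seating:** In the wrist camera all four boards lay flat with their tongues over the pins. Their centres were within 1.6 mm of the nest centres, against 7 mm allowed.
- **Lever:** The ball triangulates to (140, -79, 107.5) mm in the dock frame. The fully-on position is (141, -80, 105) mm.
- **Meter, carton and tray:** They moved less than 1 px in the top view, under about 3 mm, which includes dropping flat.
- **Bystanders:** The can and phone also moved less than 1 px. I only checked the pen cup by eye; it looked unmoved, and the arm hid it in the last top view.
- **Contact at hand-in:** The gripper was clear at 0.237 m, and the force reading was under 1 N.

No check failed. The only disagreement was that boards measured about 108–109 mm long instead of 110 mm, which is within the camera's accuracy.

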